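Open the dry-storage chest by its paddle latch

TASK

Open the blue-lidded dry-storage chest for the next wafers: lift the paddle with the red grip bar to draw the hidden latch pawl, then swing the lid open until it bears lightly against the rubber stops behind it. Let go, leaving the lid standing open and the paddle sprung back flat. Be gentle: never wrench the latch, slam the lid or strain the stops, and do not disturb the other things on the desk.

Things in the scene. Friction and masses are not known exactly. Their poses are not given: they have to be found in the camera images.
- case: White steel chest fixed to the desk, 150 deep (x) x 300 wide (y) x 100 mm high to its rim, wafer carriers inside. Origin: centre of its underside, on the desk. x points from its front (latch side, roughly towards the robot) to its back, y along its width, z up. In this frame the lid's hinge line runs along y at x = +75, z = 100 mm.
- panel: The blue lid, 154 x 306 x 18 mm; with latch and hinges about 0.75 kg (varies by a sixth). Origin: on the hinge line, midway along it; shut, its axes are parallel to the chest's, its underside is at z = 0 and its front edge at x = -152 mm. On its top two steel cheeks, 64 mm apart over all, 24 mm high, carry the paddle.
- lid (a joint): Opening angle of the lid (rad): 0 shut, growing as its front edge swings up and back. Friction hinges (about 0.6 N m) hold it where it is left once over 0.8. Lifting it by the paddle takes about 8 N at the grip bar at first, 3 to 5 N towards the end. Two rubber stops end its travel, somewhere from 1.05 to 1.46; where is not known beforehand and must be felt.
- lid_hinge (a point): Midpoint of the lid's hinge line (100 mm above the desk); its y axis lies along the hinge line, its frame turns with the lid.
- paddle (a joint): Angle of the paddle relative to the lid (rad): 0 flat, 0.40 fully up at its end stop. A spring returns it; lifting its grip bar takes 1 N at first, 2 N at the end, less than the lid, so the paddle comes up before the lid. Its axis is parallel to the hinge, 110 mm in front of the hinge line and 33 mm above it (lid shut).
- paddle_bar (a point): Centre of the paddle's red grip bar: round, 14 mm thick, 46 mm long along this point's y (parallel to the hinge), at the end of a black plate 44 wide and 5 mm thick, 70 mm in front of the paddle's axis, 28 mm beyond the lid's front edge, 133 mm above the desk when shut. Free all round: pinch its flat end faces from above; held so, it can turn between the pads.
- pawl: Hidden brass pawl under the lid's front (24 x 30 x 6 mm block, origin at its centre). The paddle draws it back 28 mm per rad; its tongue hooks 8 mm under the strike, with 1.5 mm of play, so the lid is free when the paddle is above about 0.30.
- strike: Hidden steel lip inside the chest's front wall (12 x 50 x 10 mm, origin at its centre) that the pawl hooks under.
- bracket: Dark steel bracket fixed behind the chest: two uprights 26 mm wide, 230 mm apart, 225 mm high, with level stop screws (rubber tips 20 mm thick, 200 mm above the desk, together giving 1 mm per 8 N) on which the lid's outer face comes to bear. Origin: on the desk at the middle of the chest's back. How far the screws stick out is set by hand and differs each time.
- tweezers: Steel tweezers, 125 x 20 x 6 mm, lying on the desk in front of the chest. Leave alone.
- dish: Clear flat dish, 90 mm across, 14 mm high, beside the chest. Leave alone.
- solvent_jar: Closed amber glass jar, 52 mm across, 85 mm high, beside the chest. Leave alone.
- marker: Black marker pen, 137 mm long, 15 mm thick. Leave alone.
- calculator: White desk calculator, 150 x 78 x 16 mm. Leave alone.
- notebook: Blue notebook, 210 x 148 x 13 mm. Leave alone.
- loupe: Black stand loupe, 38 mm across, 36 mm high. Leave alone.

How it is judged:
On the way, in this order (a step that is already met when the one before it is completed fails the run):
1. the paddle is lifted far enough to draw the pawl (over 0.25 rad) with the lid still down (under 0.15 rad) (value of joint paddle above 0.25 rad and value of joint lid below 0.15 rad), for 0.05 s.
2. the lid is swung past 0.6 rad (value of joint lid above 0.6 rad), for 0.05 s.
3. the lid bears on the rubber stops with more than 1 N for 0.2 s (contact force between panel and bracket above 1 N and value of joint lid above 1 rad), for 0.2 s.
At the end, for the whole second after the job is handed in: The lid has been brought to bear on its stops and is left standing open at more than 1.0 rad, at rest (under 0.05 rad/s), the paddle sprung back flat (under 0.06 rad), the robot touching nothing (value of joint lid above 1 rad and velocity of joint lid between -0.05 and 0.05 rad/s and value of joint paddle below 0.06 rad).
It fails at once if the latch is wrenched: over 15 N between pawl and strike (contact force between pawl and strike above 15 N).
It fails at once if the stops are strained: over 25 N between the lid and the stops (contact force between panel and bracket above 25 N).
It fails at once if the lid is slammed: it turns faster than 2 rad/s either way (velocity of joint lid above 2 rad/s or velocity of joint lid below -2 rad/s).
It fails at once if one of the other things on the desk is moved by more than 30 mm (distance of any of tweezers, dish, solvent_jar, marker, calculator, notebook, loupe from where it was at the start of the episode above 0.03 m).
It also fails if it takes over 64 s, if anything falls off the work surface, if the arm or the gripper's body presses on something with over 40 N, if the wrist force passes 120 N, or if a joint passes its speed limit or range.

ROBOT

A 7-joint arm with a two-finger parallel gripper is mounted at the origin on the work surface. World frame = base frame: x ahead of the robot, y to its left, z up, the work surface at z = 0. Lengths are in m, angles in rad, forces in N, time in s.
With the tool pointing down it reaches from about 0.4 to 0.875 m from the base axis. Payload 19.3 kg.
Tool frame: the origin (TCP) lies at the very end of the fingers, on their centre line; the grasp point (between the pads) lies 19 mm behind it; z points along the fingers, y is the direction in which the jaws open and shut (so a half turn about z gives the same grasp; the last joint's range is limited). The gripper opens to 85 mm and grips with 20 to 120 N. Pads are 22 mm wide; open, the fingers measure 114 mm over their backs; the gripper's body (76 mm by 85 mm) begins 54 mm behind the grasp point. The pads swing forward as they close: fully open they stand 13 mm farther back than shut.
Start: joints at [1.097, 0.521, -0.036, 1.599, 0.021, 1.021, -0.113], TCP at [0.246, -0.575, 0.192] pointing down, gripper open.
Joint ranges: [-2.91, 2.91], [-0.3, 2.13], [-1.5, 1.42], [0.17, 2.43], [-1.26, 4.41], [0.16, 1.93], [-2.52, 2.52]. Speed limits (rad/s): [1.89, 1.89, 2.39, 2.39, 3.01, 3.01, 3.01].

INTERFACE

Orientations are given as [roll, pitch, yaw] about the fixed x, y, z axes, in that order (R = Rz(yaw) Ry(pitch) Rx(roll)).
In Python, from workcell import bot gives the robot as it stands. The module is installed in compiled form; this text tells all that it offers.
- The arm moves only by the shell command python3 -m inch 'ROWS' [FORCE]. ROWS is JSON, a list of rows, each an object of numbers: "dx", "dy", "dz": the shift along the tool's x, y, z in mm; "rx", "ry", "rz": the turn, a rotation vector about the tool's x, y, z in rad; "hand": the closure, from -1 (fully open) to 1 (shut), so that 0 is half open. In form: [{"dx": .., "dy": .., "dz": .., "rx": .., "ry": .., "rz": .., "hand": ..}, ...]. A call has 1 to 10 rows; each row shifts and turns the commanded pose from where the row before left it, along the tool's axes as they then stand; what a row does not reach is not made up. A row lasts 1/10 s, in which the tool goes at most 50 mm and 8.59 degrees, less where a joint would pass 70% of its speed; a pose out of reach is approached as far as the arm can. A call with a gripper value outside its range is refused whole. The fingers move at their own pace and stop on an object; FORCE is the grip in N (left out, the last holds). Time passes only in rows, so rows that do not move let the fingers close. It gives the time, the measured TCP pose, the force and the opening at its end, in the units of the state.
- bot.observe(): the state, without advancing time (a new reading comes with each control period).
- bot.grab_frame(name): name is "scene" or "side" or "wrist"; returns (picture, depth): 480x640x3 uint8, red, green, blue; 480x640 float32, m along the optical axis (not along the pixel's ray), 0 where there is no reading.
- bot.get_calibration(name): a dict with "vertical_fov" (degrees; the focal length in pixels is half the picture's height over the tangent of half this angle, whatever the lens; pixels are square), "cx", "cy" (the principal point, pixels), "origin" and "orientation" of the camera in the world. Camera axes: x right, y down, z forward; pixel columns grow to the right and rows downward; lengths in m; the calibration is good to about 2 mm. A picture is of the moment at which its call begins: read the wrist's pose just before it. get_calibration takes no time and is no camera call; for the wrist camera it gives the pose at the moment of the call.
- bot.job_done(): hands the job in, once; it reports no verdict.
Trained networks look in the newest picture that a camera, given by its name, has taken for a name from the list of things; names that differ only in an ending like _2 or _b are one class to them, and where a whole thing is asked for, a point or a joint stands for the part that bears it (a point fixed in the world has none). Each returns a list of dicts, best first, with "score" (0 to 1); they miss things now and then, are a little off and sometimes report something else, mostly with a low value. They report only what shows in the picture. A call takes as long as a camera call.
- bot.trace(camera, target): "region" (480x640 bool, what is visible of it) and "box" ([left, top, right, bottom] in pixels, round what is visible of it).
- bot.tip_of(camera, target): "centre" ([row, column] in pixels: a listed point, or the origin of a listed thing).
The state is a dict: "clock": time; "qpos": joint angles; "qd": joint speeds; "joint_efforts": joint torques, N m; "position": TCP position; "tool_rot": TCP orientation; "force": force on the tool from outside, world axes, zero at the start; "moment": the same for the moment, N m; "grip_width": finger opening in m.
Only numpy, scipy, OpenCV 4.12 (cv2) and the standard library are available. Lean on these libraries where they do the work, as an engineer would, in place of code of your own. Each camera call takes 0.05 s, during which the arm holds its last target.

## Working session

There is one attempt and no reset: what is moved stays moved. The work goes in short steps, Python scripts to look and compute and a shell command to move; the robot and the scene stay as the last step left them, time stands still between calls to the robot, and variables do not carry over. Pictures are saved under pics/ and viewed, and the job is handed in when it is done.

```bash
mkdir -p pics; cat > h.py <<'E'
import numpy as np, cv2
from workcell import bot
from scipy.spatial.transform import Rotation as R
def rot(o):
    o=np.array(o,float)
    if o.shape==(3,3): return o
    if o.size==4: raise SystemExit(o)
    return R.from_euler('xyz',o).as_matrix()
def cal(n):
    c=bot.get_calibration(n); f=240/np.tan(np.radians(c['vertical_fov'])/2)
    return c,f,rot(c['orientation']),np.array(c['origin'])
def px2w(n,r,cc,d,C=None):
    c,f,Rm,o=C or cal(n)
    return o+Rm@(np.array([(cc-c['cx'])/f,(r-c['cy'])/f,1])*d)
def save(n,name):
    p,d=bot.grab_frame(n); cv2.imwrite('pics/'+name+'.png',p[:,:,::-1]); return p,d
E
python3 - <<'E'
from h import *
print(bot.observe())
for n in ['scene','side','wrist']:
    C=cal(n); print(n,C[0]); p,d=save(n,n+'0')
    for t in ['paddle_bar','lid_hinge','case','bracket']:
        for k in bot.tip_of(n,t)[:1]:
            r,c=k['centre']; dd=d[int(np.clip(r,0,479)),int(np.clip(c,0,639))]; print(n,t,k['score'],r,c,dd,px2w(n,r,c,dd,C))
E
```

```text
{'clock': 0.0, 'qpos': array([ 1.09680474,  0.52202798, -0.03629763,  1.59997625,  0.02117824,
        1.0210972 , -0.11279194]), 'qd': array([-0.00091854, -0.00027812, -0.00072201, -0.00030595,  0.00111597,
        0.00020309,  0.00095948]), 'joint_efforts': array([ 3.17082944e-03, -9.27114415e+01,  1.98156394e+00, -3.69931233e+01,
        1.80229062e-02,  8.19846347e-03,  6.10249140e-05]), 'position': array([ 0.24537693, -0.57441793,  0.19182875]), 'tool_rot': array([-3.14047062e+00,  7.58237225e-05,  4.03751951e-01]), 'force': array([-0.54139004,  0.7840774 ,  0.54265565]), 'moment': array([-0.00445533, -0.01241893,  0.00307833]), 'grip_width': 0.08534301317675573}
scene {'vertical_fov': 53.71202990029995, 'cx': 322.8674703315232, 'cy': 239.273156588154, 'origin': array([ 1.42982192, -0.11502664,  0.92777748]), 'orientation': array([-2.29963406,  0.01816229,  1.4337989 ])}
scene paddle_bar 0.76 216.8 330.4 1.4753473 [ 0.29434072  0.04811959 -0.00289894]
scene lid_hinge 0.77 278.2 328.3 1.1441613 [ 0.64605726 -0.0089952   0.09556492]
scene case 0.92 284.5 328.9 1.05682 [ 0.71531172 -0.01723039  0.14859199]
side {'vertical_fov': 52.12579583325548, 'cx': 319.2714180616489, 'cy': 238.5396303534766, 'origin': array([ 0.46719745, -1.16710396,  0.78992602]), 'orientation': array([-2.09463666,  0.01296943, -0.05407492])}
side paddle_bar 0.63 228.1 299.3 1.3587092 [0.46787729 0.02557434 0.13608945]
side lid_hinge 0.64 241.8 363.0 1.3243855 [ 0.63810286 -0.0322925   0.11836238]
side case 0.68 193.0 291.8 1.8612102 [0.44481788 0.534624   0.0099152 ]
side bracket 0.73 273.6 361.5 1.2318513 [ 0.61934862 -0.1512025   0.09621389]
wrist {'vertical_fov': 70.32675365545373, 'cx': 324.7980232935734, 'cy': 243.08955055641752, 'origin': array([ 0.30683345, -0.54777398,  0.37550181]), 'orientation': array([ 2.86818730e+00,  4.91879454e-04, -1.16722136e+00])}
```

View pics/scene0.png

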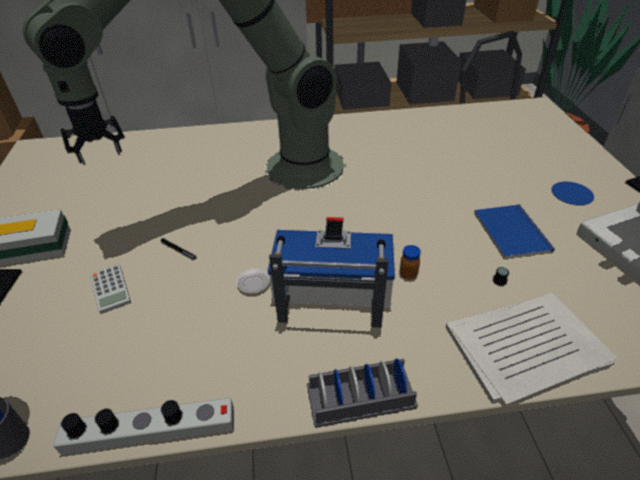

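View pics/side0.png

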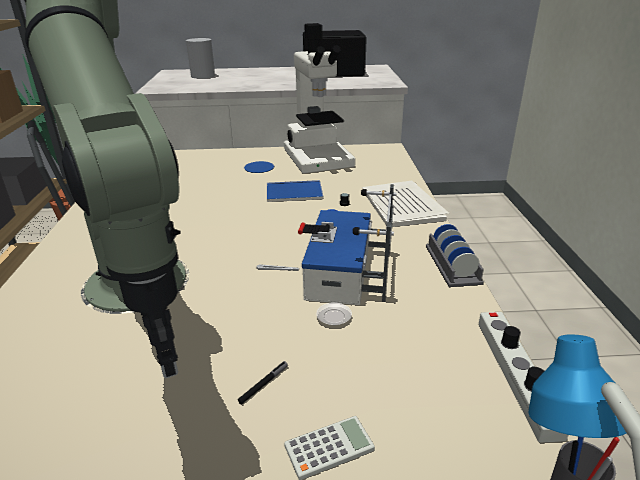

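The chest shows at about (333,265) in the scene view, with the red bar at (335,220). In the side view the bar is at (302,228).

```bash
python3 - <<'E'
from h import *
for n,box in [('scene',(305,200,360,245)),('side',(285,215,325,245))]:
    C=cal(n); p,d=save(n,n+'1'); h=cv2.cvtColor(p,cv2.COLOR_RGB2HSV)
    m=((h[...,0]<8)|(h[...,0]>172))&(h[...,1]>150)&(h[...,2]>80)
    k=np.zeros_like(m);k[box[1]:box[3],box[0]:box[2]]=1;m&=k
    P=np.array([px2w(n,r,c,d[r,c],C) for r,c in zip(*np.nonzero(m)) if d[r,c]>0])
    rr,cc=np.nonzero(m);print(n,len(P),np.median(P,0),P.min(0),P.max(0),'px',rr.mean(),cc.mean())
    t=bot.trace(n,'panel')
    if t:
        m=t[0]['region']; P=np.array([px2w(n,r,c,d[r,c],C) for r,c in zip(*np.nonzero(m))]); 
        Q=P[abs(P[:,2]-.118)<.008]; print('panel',t[0]['score'],len(P),len(Q)); 
        (cx,w,a)=cv2.minAreaRect((Q[:,:2]*1000).astype(np.float32)); print(cx,w,a,cv2.boxPoints((cx,w,a)))
E
```

```text
scene 46 [0.47609862 0.0339284  0.1372874 ] [0.46912942 0.01371045 0.13430733] [0.48331625 0.05267657 0.1405087 ] px 218.95652173913044 334.80434782608694
panel 0.93 4336 3966
(576.8201904296875, 9.925827026367188) (305.64044189453125, 158.13624572753906) 78.14926147460938 [[ 468.0537  -123.39952]
 [ 622.81946 -155.87483]
 [ 685.5867   143.25117]
 [ 530.8209   175.72649]]
side 47 [0.47268336 0.0222668  0.13820832] [0.46401246 0.00599665 0.12675259] [0.4816117  0.05185476 0.14145156] px 227.80851063829786 301.1276595744681
panel 0.96 3367 2871
(576.8603515625, 8.605255126953125) (313.9902038574219, 153.7279510498047) 77.39994049072266 [[ 467.59995 -127.84144]
 [ 617.6256  -161.37631]
 [ 686.1207   145.05194]
 [ 536.0951   178.58682]]
```

```bash
python3 -m inch '[{"dx":27,"dy":-30,"dz":-4.5},{"dx":27,"dy":-30,"dz":-4.5},{"dx":27,"dy":-30,"dz":-4.5},{"dx":27,"dy":-30,"dz":-4.5},{"dx":27,"dy":-30,"dz":-4.5},{"dx":27,"dy":-30,"dz":-4.5},{"dx":27,"dy":-30,"dz":-4.5},{"dx":27,"dy":-30,"dz":-4.5},{"dx":27,"dy":-30,"dz":-4.5}]'; python3 -m inch '[{"dx":27,"dy":-30,"dz":-4.5},{"dx":27,"dy":-30,"dz":-4.5},{"dx":27,"dy":-30,"dz":-4.5},{"dx":27,"dy":-30,"dz":-4.5},{"dx":27,"dy":-30,"dz":-4.5},{"dx":27,"dy":-30,"dz":-4.5},{"dx":27,"dy":-30,"dz":-4.5},{}]'; python3 -m inch '[{"rz":-0.14},{"rz":-0.14},{"rz":-0.14},{"rz":-0.14},{"rz":-0.14},{"rz":-0.14},{"rz":-0.14},{"rz":-0.14},{"rz":-0.14}]';python3 -m inch '[{"rz":-0.14},{"rz":-0.14},{"rz":-0.14},{"rz":-0.14},{"rz":-0.14},{"rz":-0.14},{"rz":-0.14},{"rz":-0.14},{"rz":-0.14},{}]'
python3 - <<'E'
from h import *
print(bot.observe()['qpos'])
C=cal('wrist');p,d=save('wrist','w1');print(C[3],bot.tip_of('wrist','paddle_bar')[:1])
h=cv2.cvtColor(p,cv2.COLOR_RGB2HSV)
m=((h[...,0]<8)|(h[...,0]>172))&(h[...,1]>150)&(h[...,2]>80)
P=np.array([px2w('wrist',r,c,d[r,c],C) for r,c in zip(*np.nonzero(m)) if d[r,c]>0]);print(len(P),np.median(P,0),P.min(0),P.max(0))
rr,cc=np.nonzero(m);print(cv2.minAreaRect((P[:,:2]*1000).astype(np.float32)))
t=bot.trace('wrist','panel')
if t:
    mm=t[0]['region'];P=np.array([px2w('wrist',r,c,d[r,c],C) for r,c in zip(*np.nonzero(mm))]);Q=P[abs(P[:,2]-.118)<.006]
    print(len(Q),np.median(Q,0),cv2.boxPoints(cv2.minAreaRect((Q[:,:2]*1000).astype(np.float32))))
E
```

```text
[ 1.09677825  0.52139019 -0.03629592  1.59948831  0.02119314  1.02109004
 -0.11281296]
[ 0.3068377  -0.54778281  0.37553381] []schema error: expected keys dx, dy, dz, rx, ry, rz, hand
schema error: expected keys dx, dy, dz, rx, ry, rz, hand
schema error: expected keys dx, dy, dz, rx, ry, rz, hand
schema error: expected keys dx, dy, dz, rx, ry, rz, hand
  return _methods._mean(a, axis=axis, dtype=dtype,
  ret = ret.dtype.type(ret / rcount)
Traceback (most recent call last):
ValueError: zero-size array to reduction operation minimum which has no identity
```

View pics/w1.png

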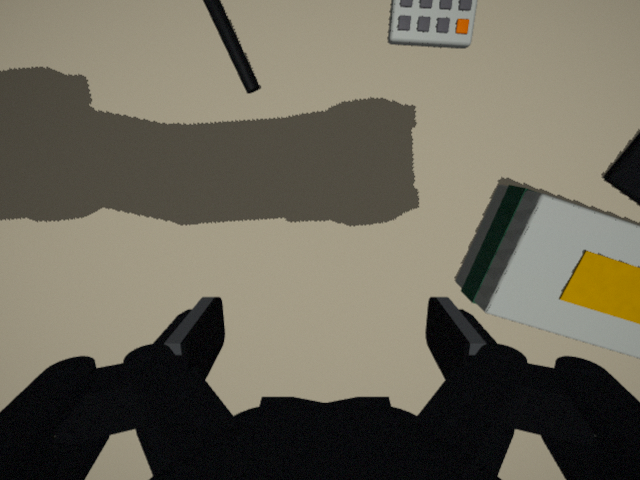

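The fingers are at the bottom of the wrist view (about row 300 and below), and the picture looks ahead along tool +x. I'll aim for yaw of about -0.21, so the camera sees the lid.

```bash
python3 -m inch '[{"dx":27,"dy":-30,"dz":-4.5,"rx":0,"ry":0,"rz":0,"hand":-1},{"dx":27,"dy":-30,"dz":-4.5,"rx":0,"ry":0,"rz":0,"hand":-1},{"dx":27,"dy":-30,"dz":-4.5,"rx":0,"ry":0,"rz":0,"hand":-1},{"dx":27,"dy":-30,"dz":-4.5,"rx":0,"ry":0,"rz":0,"hand":-1},{"dx":27,"dy":-30,"dz":-4.5,"rx":0,"ry":0,"rz":0,"hand":-1},{"dx":27,"dy":-30,"dz":-4.5,"rx":0,"ry":0,"rz":0,"hand":-1},{"dx":27,"dy":-30,"dz":-4.5,"rx":0,"ry":0,"rz":0,"hand":-1},{"dx":27,"dy":-30,"dz":-4.5,"rx":0,"ry":0,"rz":0,"hand":-1}]'
python3 -m inch '[{"dx":27,"dy":-30,"dz":-4.5,"rx":0,"ry":0,"rz":0,"hand":-1},{"dx":27,"dy":-30,"dz":-4.5,"rx":0,"ry":0,"rz":0,"hand":-1},{"dx":27,"dy":-30,"dz":-4.5,"rx":0,"ry":0,"rz":0,"hand":-1},{"dx":27,"dy":-30,"dz":-4.5,"rx":0,"ry":0,"rz":0,"hand":-1},{"dx":0,"dy":0,"dz":0,"rx":0,"ry":0,"rz":0,"hand":-1}]'
```

```text
clock: 1.85
position: [0.3502, -0.2677, 0.2288]
tool_rot: [3.141, -0.0, 0.404]
force: [1.1, -0.6, 0.3]
grip_width: 0.0853
clock: 2.35
position: [0.4037, -0.1122, 0.2472]
tool_rot: [3.141, -0.002, 0.41]
force: [-0.1, -1.4, -1.4]
grip_width: 0.0854
```

```bash
python3 -m inch '[{"dx":25,"dy":-29,"dz":-3,"rx":0,"ry":0,"rz":0,"hand":-1},{"dx":25,"dy":-29,"dz":-3,"rx":0,"ry":0,"rz":0,"hand":-1},{"dx":25,"dy":-29,"dz":-3,"rx":0,"ry":0,"rz":0,"hand":-1},{"dx":25,"dy":-29,"dz":-3,"rx":0,"ry":0,"rz":0,"hand":-1},{"dx":0,"dy":0,"dz":0,"rx":0,"ry":0,"rz":0.123,"hand":-1},{"dx":0,"dy":0,"dz":0,"rx":0,"ry":0,"rz":0.123,"hand":-1},{"dx":0,"dy":0,"dz":0,"rx":0,"ry":0,"rz":0.123,"hand":-1},{"dx":0,"dy":0,"dz":0,"rx":0,"ry":0,"rz":0.123,"hand":-1},{"dx":0,"dy":0,"dz":0,"rx":0,"ry":0,"rz":0.123,"hand":-1},{"dx":0,"dy":0,"dz":0,"rx":0,"ry":0,"rz":0,"hand":-1}]'
cat > m.py <<'E'
from h import *
import sys
print(bot.observe()['qpos'])
C=cal('wrist');p,d=save('wrist',sys.argv[1]);print(bot.tip_of('wrist','paddle_bar')[:1])
h=cv2.cvtColor(p,cv2.COLOR_RGB2HSV)
m=((h[...,0]<8)|(h[...,0]>172))&(h[...,1]>150)&(h[...,2]>80)
P=np.array([px2w('wrist',r,c,d[r,c],C) for r,c in zip(*np.nonzero(m)) if d[r,c]>0])
if len(P): print(len(P),np.median(P,0),P.min(0),P.max(0),cv2.minAreaRect((P[:,:2]*1000).astype(np.float32)))
t=bot.trace('wrist','panel')
if t:
    mm=t[0]['region'];P=np.array([px2w('wrist',r,c,d[r,c],C) for r,c in zip(*np.nonzero(mm))]);Q=P[abs(P[:,2]-.118)<.006]
    print(len(Q),np.median(Q,0),cv2.boxPoints(cv2.minAreaRect((Q[:,:2]*1000).astype(np.float32))))
E
python3 m.py w2
```

```text
clock: 3.35
position: [0.4485, 0.0294, 0.2585]
tool_rot: [3.142, -0.0, -0.214]
force: [0.1, 0.6, -0.1]
grip_width: 0.0853
[ 0.11053559  0.17787412 -0.35258588  1.93877518  0.07121967  1.03664301
 -2.05767603]
[{'centre': [203.6, 316.7], 'score': 0.7}]
542 [0.47072331 0.0317856  0.14086299] [0.46114824 0.00999079 0.13681245] [0.47922452 0.05408352 0.14337459] ((470.2090148925781, 32.482059478759766), (44.43519973754883, 9.87094497680664), 77.04621124267578)
53616 [0.57433322 0.00565238 0.11976528] [[ 463.9233  -121.79884]
 [ 596.9503  -150.89793]
 [ 662.1168   147.01204]
 [ 529.08984  176.11113]]
```

View pics/w2.png

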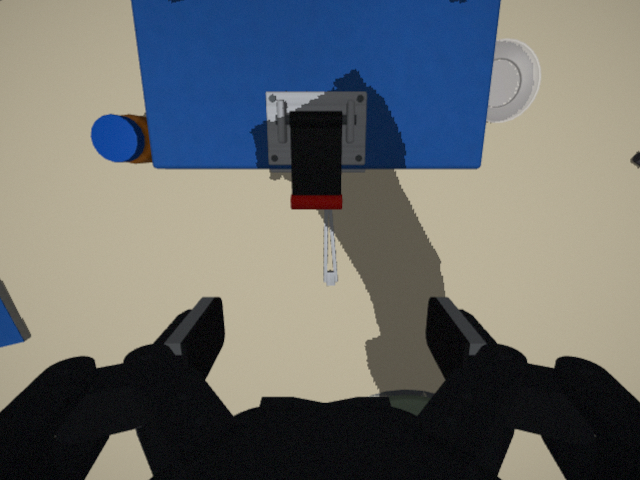

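The bar is at (203,317), centred between the open fingers, and the lid's front edge is at row 165. The bar centre works out to about (0.471, 0.0325, 0.134). Next I align and descend.

```bash
python3 -m inch '[{"dx":11,"dy":-4,"dz":0,"rx":0,"ry":0,"rz":0,"hand":-1},{"dx":10,"dy":-4,"dz":10,"rx":0,"ry":0,"rz":0,"hand":-1},{"dx":0,"dy":0,"dz":30,"rx":0,"ry":0,"rz":0,"hand":-1},{"dx":0,"dy":0,"dz":30,"rx":0,"ry":0,"rz":0,"hand":-1},{"dx":0,"dy":0,"dz":25,"rx":0,"ry":0,"rz":0,"hand":-1},{"dx":0,"dy":0,"dz":20,"rx":0,"ry":0,"rz":0,"hand":-1},{"dx":0,"dy":0,"dz":0,"rx":0,"ry":0,"rz":0,"hand":-1}]'
python3 m.py w3
```

```text
clock: 4.2
position: [0.4696, 0.033, 0.1406]
tool_rot: [3.141, 0.004, -0.21]
force: [-0.1, -0.2, 0.4]
grip_width: 0.085
[ 0.06922147  0.36893205 -0.33123615  2.03023361  0.16729309  0.77227852
 -2.14293713]
[{'centre': [269.1, 325.9], 'score': 0.91}]
1543 [0.47079101 0.03235426 0.14061101] [0.45955887 0.00929538 0.13473544] [0.48022264 0.05510314 0.14303088] ((469.9339599609375, 32.3886833190918), (45.22882080078125, 12.064593315124512), 77.23719024658203)
102897 [0.56326161 0.00844181 0.11973364] [[ 463.78766  -123.101494]
 [ 575.24915  -146.99776 ]
 [ 639.3925    152.19183 ]
 [ 527.931     176.08809 ]]
```

View pics/w3.png

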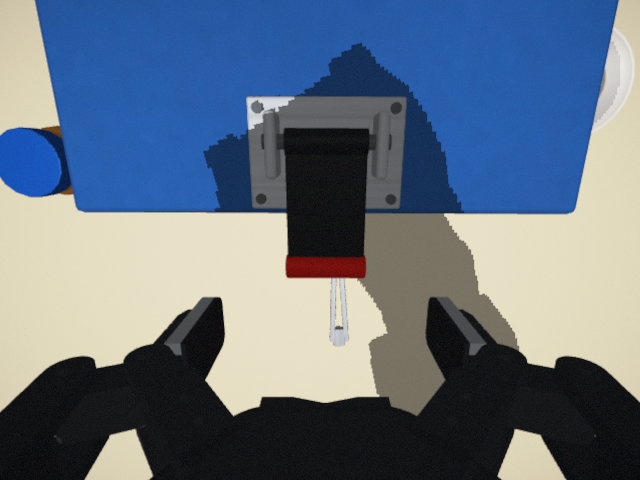

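The bar is at (268,326), centred between the fingers and lined up with the jaw direction. I go down 31 mm and close.

```bash
python3 -m inch '[{"dx":0,"dy":0,"dz":16,"rx":0,"ry":0,"rz":0,"hand":-1},{"dx":0,"dy":0,"dz":15,"rx":0,"ry":0,"rz":0,"hand":-1},{"dx":0,"dy":0,"dz":0,"rx":0,"ry":0,"rz":0,"hand":-0.6},{"dx":0,"dy":0,"dz":0,"rx":0,"ry":0,"rz":0,"hand":-0.3},{"dx":0,"dy":0,"dz":0,"rx":0,"ry":0,"rz":0,"hand":0},{"dx":0,"dy":0,"dz":0,"rx":0,"ry":0,"rz":0,"hand":0.2},{"dx":0,"dy":0,"dz":0,"rx":0,"ry":0,"rz":0,"hand":0.4},{"dx":0,"dy":0,"dz":0,"rx":0,"ry":0,"rz":0,"hand":0.4},{"dx":0,"dy":0,"dz":0,"rx":0,"ry":0,"rz":0,"hand":0.4}]' 30
python3 m.py w4
```

```text
clock: 5.25
position: [0.4707, 0.033, 0.1125]
tool_rot: [-3.142, -0.0, -0.211]
force: [-0.7, -0.4, 0.8]
grip_width: 0.0255
[ 0.055525    0.41224179 -0.31791864  2.05696818  0.19559588  0.70025783
 -2.16978703]
[{'centre': [284.4, 326.8], 'score': 0.98}]
1568 [0.4713758  0.03236231 0.14034579] [0.46212867 0.00923273 0.13327084] [0.48092243 0.05371954 0.15481485] ((470.3606262207031, 32.13118362426758), (45.321022033691406, 12.436416625976562), 78.47537231445312)
121839 [0.55837016 0.0112515  0.1197314 ] [[ 464.13306 -122.58274]
 [ 566.48596 -144.63864]
 [ 630.8546   154.07166]
 [ 528.5017   176.12756]]
```

View pics/w4.png

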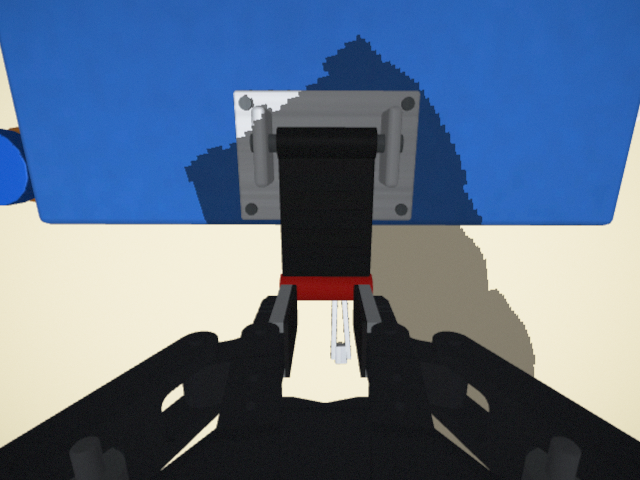

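The fingers closed freely to 25 mm and missed the bar. They show in front of it at rows 285-375. I'll check where they are.

```bash
python3 - <<'E'
from h import *
o=bot.observe(); C=cal('wrist'); c,f,Rm,og=C; p,d=bot.grab_frame('wrist')
for nm,P in [('tcp',o['position']),('grasp',o['position']+[0,0,.019]),('bar',[.4705,.0325,.134])]:
    q=Rm.T@(np.array(P)-og); print(nm,f*q[1]/q[2]+c['cy'],f*q[0]/q[2]+c['cx'],q[2])
for r in range(275,400,8):
    print(r,[np.round(px2w('wrist',r,cc,d[r,cc],C),4).tolist() for cc in (276,286,292,368)])
save('side','s4')
p=cv2.imread('pics/s4.png'); cv2.imwrite('pics/s4c.png',cv2.resize(p[170:320,220:420],(800,600)))
E
```

```text
tcp 269.121880095087 324.43549851271104 0.1944190130519148
grasp 281.7630131832692 324.37121900143285 0.1761267679496563
bar 283.7463842687451 325.36043520953433 0.17361169747272953
275 [[0.4349, 0.0864, 0.0019], [0.4804, 0.0504, 0.1371], [0.4796, 0.0475, 0.1367], [0.4714, 0.0105, 0.1358]]
283 [[0.427, 0.0886, 0.0011], [0.4773, 0.0508, 0.1399], [0.4768, 0.0479, 0.1402], [0.469, 0.0115, 0.1401]]
291 [[0.4194, 0.0905, 0.0015], [0.4829, 0.0467, 0.1639], [0.4826, 0.0441, 0.1644], [0.4758, 0.0132, 0.1642]]
299 [[0.4837, 0.0496, 0.1721], [0.483, 0.0457, 0.1725], [0.4825, 0.0434, 0.1725], [0.4761, 0.0141, 0.1721]]
307 [[0.4835, 0.0487, 0.1791], [0.4829, 0.0449, 0.1796], [0.4793, 0.0441, 0.1728], [0.4759, 0.0149, 0.1785]]
315 [[0.4833, 0.0478, 0.1854], [0.4824, 0.0444, 0.1852], [0.4767, 0.0446, 0.1743], [0.4759, 0.0157, 0.1845]]
323 [[0.4826, 0.0473, 0.1901], [0.4822, 0.0438, 0.1908], [0.4732, 0.0455, 0.1741], [0.4766, 0.0164, 0.1913]]
331 [[0.4835, 0.0461, 0.1974], [0.4792, 0.0445, 0.1908], [0.4705, 0.046, 0.1755], [0.4727, 0.0169, 0.1897]]
339 [[0.4837, 0.0452, 0.2027], [0.4761, 0.0453, 0.1906], [0.4676, 0.0466, 0.1765], [0.4724, 0.0175, 0.1941]]
347 [[0.483, 0.0449, 0.2062], [0.4725, 0.0463, 0.1897], [0.464, 0.0475, 0.1763], [0.4702, 0.0181, 0.1954]]
355 [[0.488, 0.0419, 0.2184], [0.4703, 0.0467, 0.1912], [0.4612, 0.048, 0.1775], [0.4677, 0.0186, 0.1962]]
363 [[0.4885, 0.0412, 0.2228], [0.4668, 0.0476, 0.1907], [0.3415, 0.0938, 0.0024], [0.4657, 0.0191, 0.1976]]
371 [[0.488, 0.0409, 0.2252], [0.4632, 0.0486, 0.1901], [0.3314, 0.0965, 0.0007], [0.4636, 0.0197, 0.1988]]
379 [[0.4876, 0.0407, 0.2278], [0.3241, 0.1044, 0.0015], [0.3236, 0.0982, 0.0026], [0.4603, 0.0202, 0.1985]]
387 [[0.4871, 0.0405, 0.23], [0.3145, 0.1068, 0.001], [0.3142, 0.1005, 0.0024], [0.457, 0.0208, 0.1982]]
395 [[0.4877, 0.0398, 0.2335], [0.3054, 0.109, 0.0015], [0.3047, 0.1028, 0.0022], [0.458, 0.0212, 0.2032]]
```

View pics/s4c.png

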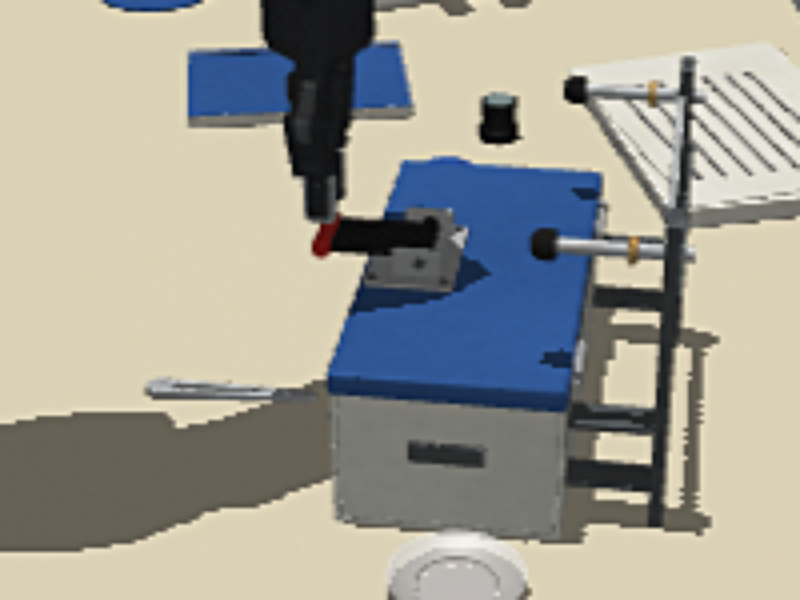

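Depth puts the fingertips at z of about 0.16, while the reported TCP is 0.1125. In the side view (320,210) the fingers also stand above the bar. So the real tips are roughly 45-50 mm higher than the TCP reading. I'll open, go lower and measure again.

```bash
python3 -m inch '[{"dx":0,"dy":0,"dz":0,"rx":0,"ry":0,"rz":0,"hand":-0.4},{"dx":0,"dy":0,"dz":0,"rx":0,"ry":0,"rz":0,"hand":-0.4},{"dx":0,"dy":0,"dz":0,"rx":0,"ry":0,"rz":0,"hand":-0.4},{"dx":0,"dy":0,"dz":0,"rx":0,"ry":0,"rz":0,"hand":-0.4},{"dx":0,"dy":0,"dz":12,"rx":0,"ry":0,"rz":0,"hand":-0.4},{"dx":0,"dy":0,"dz":12,"rx":0,"ry":0,"rz":0,"hand":-0.4},{"dx":0,"dy":0,"dz":0,"rx":0,"ry":0,"rz":0,"hand":-0.4}]'
cat > fd.py <<'E'
from h import *
import sys
C=cal('wrist'); p,d=save('wrist',sys.argv[1]); o=bot.observe(); T=o['position']; Rt=rot(o['tool_rot'])
r,c=np.mgrid[0:480,0:640]; c0,f,Rm,og=C
P=og+np.stack([(c-c0['cx'])/f*d,(r-c0['cy'])/f*d,d],-1)@Rm.T
L=(P-T)@Rt*1000
for side in (-1,1):
    m=(d>0)&(d<.19)&(side*L[...,1]>8)&(side*L[...,1]<75)&(r>230)&(L[...,2]>-110)
    h=cv2.cvtColor(p,cv2.COLOR_RGB2HSV); m&=~((h[...,1]>120))
    Q=L[m]; q=np.quantile(Q[:,2],.98); t=Q[Q[:,2]>q-4]; print(side,'tip z (tool mm)',q,'tip at',np.median(t,0),'x range',t[:,0].min(),t[:,0].max(),'y',t[:,1].min(),t[:,1].max())
E
python3 fd.py w5; python3 - <<'E'
from h import *
save('side','s5')
p=cv2.imread('pics/s5.png'); cv2.imwrite('pics/s5c.png',cv2.resize(p[170:320,220:420],(800,600)))
E
```

```text
clock: 6.2
position: [0.4695, 0.0329, 0.0865]
tool_rot: [3.141, 0.003, -0.211]
force: [-0.0, 0.1, -0.1]
grip_width: 0.0596
-1 tip z (tool mm) -48.66959361402017 tip at [ 20.40579782 -15.82103283 -49.94129073] x range -13.202965045848227 34.63794655809085 y -74.30469250383551 -8.0012755493131
1 tip z (tool mm) -48.57070679350431 tip at [ 20.81609182  16.33225564 -49.85995556] x range -13.186140670357789 34.712760200877305 y 8.002235375127093 74.55128509844252
```

View pics/w5.png

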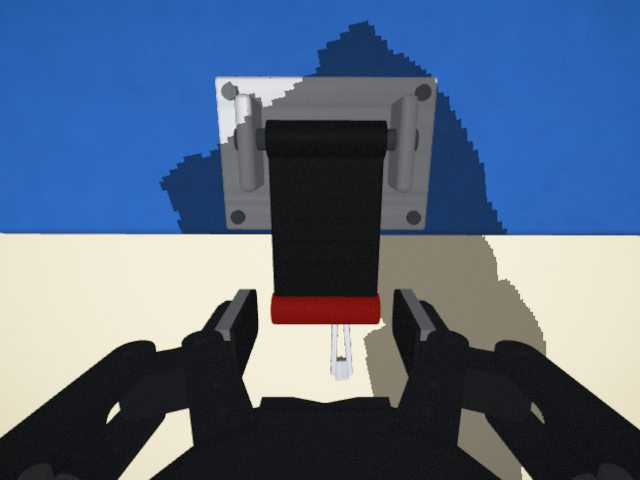

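View pics/s5c.png

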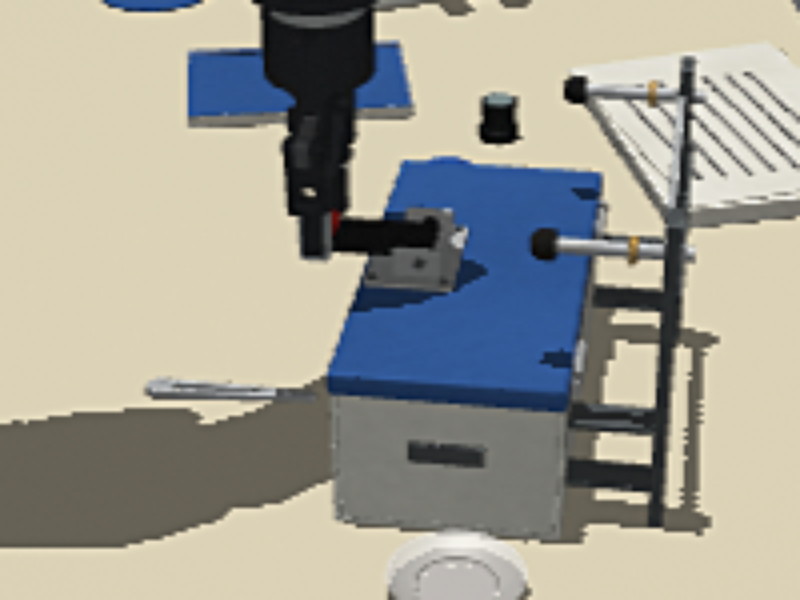

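The fingers now straddle the bar at (310,308), with the pads at (240,315) and (410,315). I'll measure the pad tips directly.

```bash
python3 - <<'E'
from h import *
C=cal('wrist'); p,d=bot.grab_frame('wrist')
for r in (286,290,293,296,300,306,312,320,330,345,360):
    print(r,[np.round(px2w('wrist',r,cc,d[r,cc],C),3).tolist() for cc in (232,246,253,398,405,420)])
for r in range(400,480,12):print(r,np.round(px2w('wrist',r,320,d[r,320],C),3))
E
```

```text
286 [[0.441, 0.12, 0.002], [0.438, 0.108, 0.001], [0.437, 0.103, 0.0], [0.411, -0.018, 0.002], [0.41, -0.024, 0.002], [0.408, -0.036, 0.002]]
290 [[0.437, 0.121, 0.001], [0.486, 0.064, 0.137], [0.486, 0.06, 0.139], [0.473, 0.001, 0.138], [0.473, -0.002, 0.139], [0.404, -0.036, 0.001]]
293 [[0.435, 0.121, 0.003], [0.486, 0.062, 0.143], [0.484, 0.061, 0.139], [0.473, 0.001, 0.142], [0.473, -0.001, 0.142], [0.401, -0.036, 0.002]]
296 [[0.432, 0.123, 0.001], [0.486, 0.062, 0.144], [0.483, 0.061, 0.139], [0.473, 0.002, 0.144], [0.472, -0.001, 0.144], [0.398, -0.035, 0.002]]
300 [[0.486, 0.067, 0.147], [0.486, 0.061, 0.148], [0.481, 0.061, 0.139], [0.471, 0.002, 0.144], [0.473, 0.0, 0.149], [0.395, -0.035, 0.002]]
306 [[0.487, 0.065, 0.154], [0.485, 0.06, 0.153], [0.48, 0.061, 0.142], [0.469, 0.003, 0.144], [0.473, 0.001, 0.154], [0.472, -0.004, 0.154]]
312 [[0.486, 0.064, 0.158], [0.483, 0.061, 0.153], [0.478, 0.062, 0.143], [0.467, 0.003, 0.146], [0.472, 0.002, 0.156], [0.472, -0.003, 0.158]]
320 [[0.486, 0.062, 0.164], [0.48, 0.061, 0.154], [0.474, 0.063, 0.143], [0.464, 0.004, 0.146], [0.469, 0.003, 0.157], [0.473, -0.001, 0.165]]
330 [[0.485, 0.061, 0.17], [0.477, 0.062, 0.155], [0.47, 0.064, 0.143], [0.459, 0.005, 0.147], [0.466, 0.003, 0.158], [0.472, 0.0, 0.17]]
345 [[0.48, 0.062, 0.171], [0.471, 0.063, 0.157], [0.465, 0.065, 0.146], [0.454, 0.006, 0.149], [0.46, 0.004, 0.16], [0.468, 0.001, 0.172]]
360 [[0.491, 0.052, 0.197], [0.465, 0.065, 0.156], [0.367, 0.122, 0.002], [0.339, -0.007, 0.001], [0.456, 0.006, 0.162], [0.48, 0.006, 0.196]]
400 [0.313 0.071 0.002]
412 [0.48  0.032 0.207]
424 [0.479 0.032 0.21 ]
436 [0.48  0.032 0.215]
448 [0.48  0.032 0.217]
460 [0.48  0.032 0.219]
472 [0.479 0.032 0.221]
```

The pad tips are 50 mm above the reported TCP at both openings, and their xy is correct. I lower 22 mm more and grip.

```bash
python3 -m inch '[{"dx":0,"dy":0,"dz":12,"rx":0,"ry":0,"rz":0,"hand":-0.4},{"dx":1,"dy":0,"dz":10,"rx":0,"ry":0,"rz":0,"hand":-0.4},{"dx":0,"dy":0,"dz":0,"rx":0,"ry":0,"rz":0,"hand":-0.2},{"dx":0,"dy":0,"dz":0,"rx":0,"ry":0,"rz":0,"hand":0},{"dx":0,"dy":0,"dz":0,"rx":0,"ry":0,"rz":0,"hand":0.2},{"dx":0,"dy":0,"dz":0,"rx":0,"ry":0,"rz":0,"hand":0.4},{"dx":0,"dy":0,"dz":0,"rx":0,"ry":0,"rz":0,"hand":1},{"dx":0,"dy":0,"dz":0,"rx":0,"ry":0,"rz":0,"hand":1}]' 30
python3 - <<'E'
from h import *
o=bot.observe();print(o['position'],o['force'],o['moment'])
save('wrist','w6')
E
```

```text
clock: 7.15
position: [0.4711, 0.0326, 0.0664]
tool_rot: [3.141, 0.001, -0.211]
force: [-4.1, -1.8, -2.1]
grip_width: 0.0452
[0.47111138 0.03256568 0.06638848] [-4.14977065 -1.75400316 -2.09805405] [-0.48098439  1.05410735  0.03174598]
```

View pics/w6.png

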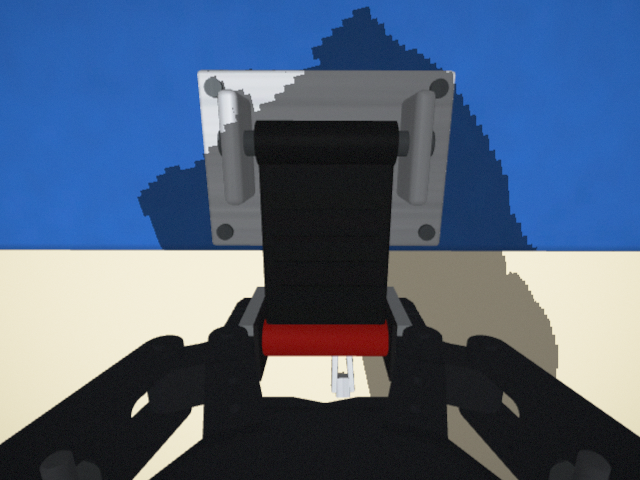

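It has the bar: opening 45.2 mm, bar ends at (262,340) and (388,340). Now I lift the paddle on its arc to about 0.36 rad.

```bash
python3 -m inch '[{"dx":0,"dy":0,"dz":-4.2,"rx":0,"ry":0,"rz":0,"hand":1},{"dx":0.4,"dy":0,"dz":-4.2,"rx":0,"ry":0,"rz":0,"hand":1},{"dx":0.6,"dy":0,"dz":-4.1,"rx":0,"ry":0,"rz":0,"hand":1},{"dx":0,"dy":0,"dz":0,"rx":0,"ry":0,"rz":0,"hand":1}]'; python3 -m inch '[{"dx":0.9,"dy":0,"dz":-4.1,"rx":0,"ry":0,"rz":0,"hand":1},{"dx":1.1,"dy":0,"dz":-4,"rx":0,"ry":0,"rz":0,"hand":1},{"dx":1.3,"dy":0,"dz":-4,"rx":0,"ry":0,"rz":0,"hand":1},{"dx":0,"dy":0,"dz":0,"rx":0,"ry":0,"rz":0,"hand":1},{"dx":0,"dy":0,"dz":0,"rx":0,"ry":0,"rz":0,"hand":1}]'
python3 - <<'E'
from h import *
o=bot.observe();print(o['position'],o['force'],o['moment'])
p,d=save('wrist','w7'); save('side','s7')
p=cv2.imread('pics/s7.png'); cv2.imwrite('pics/s7c.png',cv2.resize(p[170:320,220:420],(800,600)))
E
```

```text
clock: 7.6
position: [0.4726, 0.0323, 0.0796]
tool_rot: [3.141, -0.0, -0.212]
force: [-4.6, -2.0, -4.4]
grip_width: 0.0449
clock: 8.1
position: [0.4759, 0.0316, 0.0915]
tool_rot: [3.141, -0.0, -0.211]
force: [-3.5, -5.3, -5.7]
grip_width: 0.0453
[0.4758701  0.03159881 0.09148913] [-3.46983889 -5.27810904 -5.71418616] [-0.84814883  0.8273968   0.05977752]
```

View pics/s7c.png

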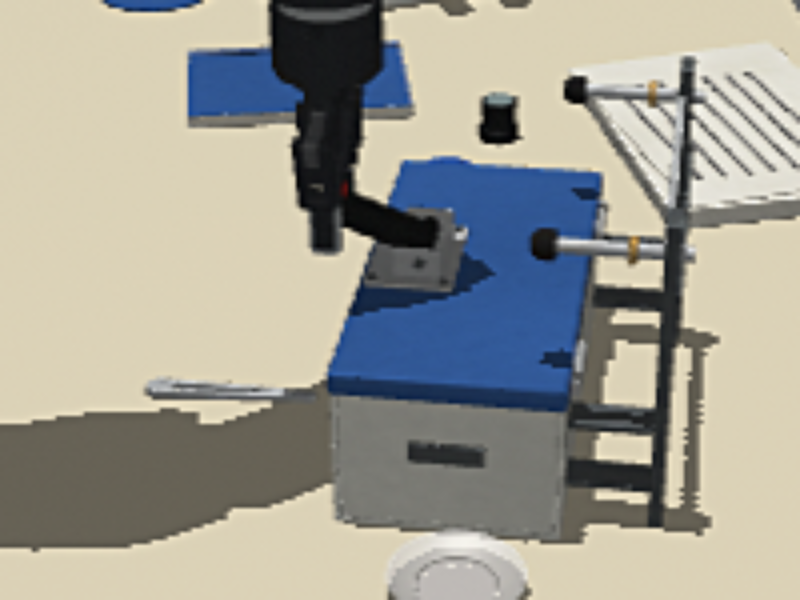

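View pics/w7.png

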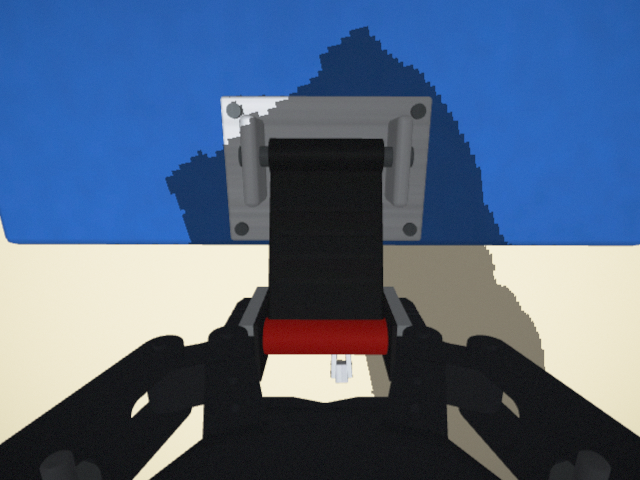

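The paddle is up (bar at (345,190) in the side crop) and the lid is still down. Next I work out the lid arc in tool axes.

```bash
python3 - <<'E'
import numpy as np
def b(t,ph=.4):
    x,z=-110-70*np.cos(ph),33+70*np.sin(ph)
    return np.array([x*np.cos(t)+z*np.sin(t), -(x*np.sin(t)*-1+z*np.cos(t))])
print(b(0)-b(0,.36))
t=0
while t<1.46:
    print(round(t+.04,2),np.round(b(t+.04)-b(t),1)); t+=.04
E
```

```text
[ 1.03850808 -2.60008763]
0.04 [ 2.5 -6.9]
0.08 [ 2.8 -6.8]
0.12 [ 3.1 -6.7]
0.16 [ 3.4 -6.6]
0.2 [ 3.6 -6.4]
0.24 [ 3.9 -6.3]
0.28 [ 4.1 -6.1]
0.32 [ 4.4 -6. ]
0.36 [ 4.6 -5.8]
0.4 [ 4.8 -5.6]
0.44 [ 5.  -5.4]
0.48 [ 5.3 -5.2]
0.52 [ 5.5 -5. ]
0.56 [ 5.7 -4.7]
0.6 [ 5.8 -4.5]
0.64 [ 6.  -4.3]
0.68 [ 6.2 -4. ]
0.72 [ 6.3 -3.8]
0.76 [ 6.5 -3.5]
0.8 [ 6.6 -3.3]
0.84 [ 6.7 -3. ]
0.88 [ 6.9 -2.7]
0.92 [ 7.  -2.4]
0.96 [ 7.1 -2.2]
1.0 [ 7.1 -1.9]
1.04 [ 7.2 -1.6]
1.08 [ 7.3 -1.3]
1.12 [ 7.3 -1. ]
1.16 [ 7.3 -0.7]
1.2 [ 7.4 -0.4]
1.24 [ 7.4 -0.1]
1.28 [7.4 0.2]
1.32 [7.4 0.5]
1.36 [7.3 0.7]
1.4 [7.3 1. ]
1.44 [7.3 1.3]
1.48 [7.2 1.6]
```

```bash
python3 -m inch '[{"dx":0.5,"dy":0.3,"dz":-1.3,"rx":0,"ry":0,"rz":0,"hand":1},{"dx":0.5,"dy":0,"dz":-1.3,"rx":0,"ry":0,"rz":0,"hand":1},{"dx":1.2,"dy":0,"dz":-3.4,"rx":0,"ry":0,"rz":0,"hand":1},{"dx":1.3,"dy":0,"dz":-3.5,"rx":0,"ry":0,"rz":0,"hand":1},{"dx":2.8,"dy":0,"dz":-6.8,"rx":0,"ry":0,"rz":0,"hand":1},{"dx":0,"dy":0,"dz":0,"rx":0,"ry":0,"rz":0,"hand":1}]'
python3 - <<'E'
from h import *
p,d=save('wrist','w8'); save('side','s8')
p=cv2.imread('pics/s8.png'); cv2.imwrite('pics/s8c.png',cv2.resize(p[170:320,220:420],(800,600)))
E
```

```text
clock: 8.8
position: [0.4823, 0.0302, 0.1082]
tool_rot: [3.142, -0.0, -0.211]
force: [-5.0, -2.6, -3.5]
grip_width: 0.0452
```

View pics/s8c.png

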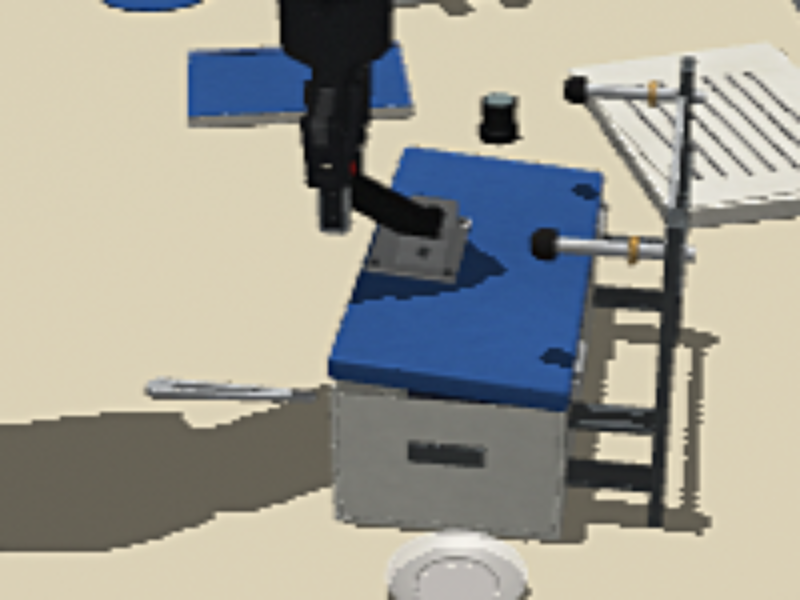

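View pics/w8.png

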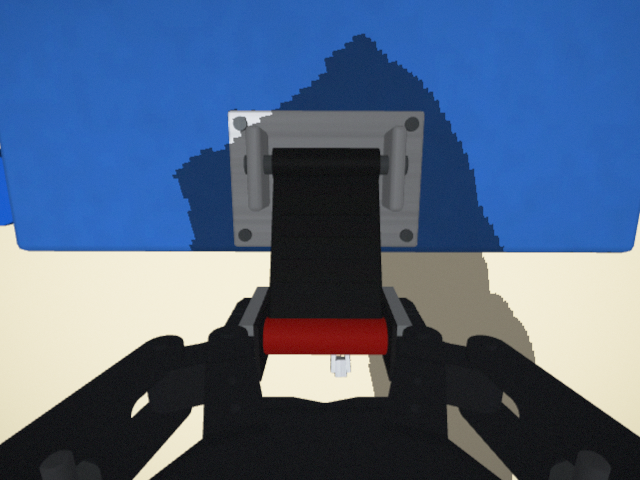

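The latch is free and the lid is just lifting: its edge has risen in the side crop at (370,370). I continue on the arc.

```bash
python3 -m inch '[{"dx":3.1,"dy":0,"dz":-6.7,"rx":0,"ry":0,"rz":0,"hand":1},{"dx":3.4,"dy":0,"dz":-6.6,"rx":0,"ry":0,"rz":0,"hand":1},{"dx":3.6,"dy":0,"dz":-6.4,"rx":0,"ry":0,"rz":0,"hand":1},{"dx":3.9,"dy":0,"dz":-6.3,"rx":0,"ry":0,"rz":0,"hand":1},{"dx":4.1,"dy":0,"dz":-6.1,"rx":0,"ry":0,"rz":0,"hand":1}]'
python3 -m inch '[{"dx":4.4,"dy":0,"dz":-6,"rx":0,"ry":0,"rz":0,"hand":1},{"dx":4.6,"dy":0,"dz":-5.8,"rx":0,"ry":0,"rz":0,"hand":1},{"dx":4.8,"dy":0,"dz":-5.6,"rx":0,"ry":0,"rz":0,"hand":1},{"dx":5,"dy":0,"dz":-5.4,"rx":0,"ry":0,"rz":0,"hand":1},{"dx":5.3,"dy":0,"dz":-5.2,"rx":0,"ry":0,"rz":0,"hand":1},{"dx":0,"dy":0,"dz":0,"rx":0,"ry":0,"rz":0,"hand":1}]'
cat > v.py <<'E'
from h import *
import sys
o=bot.observe();print(o['position'],o['force'],o['moment'])
n=sys.argv[1]
save('wrist','w'+n); save('side','s'+n)
p=cv2.imread(f'pics/s{n}.png'); a=cv2.resize(p[140:290,230:430],(800,600)); cv2.imwrite(f'pics/s{n}c.png',a)
E
python3 v.py 9
```

```text
clock: 9.4
position: [0.4998, 0.0263, 0.1403]
tool_rot: [3.142, 0.0, -0.211]
force: [-3.3, -3.8, -7.6]
grip_width: 0.0453
clock: 10.0
position: [0.5238, 0.0211, 0.1687]
tool_rot: [-3.141, -0.001, -0.212]
force: [-7.0, -3.3, -1.7]
grip_width: 0.0454
[0.52383136 0.02113796 0.16874286] [-7.01008594 -3.28999685 -1.72019883] [-0.57097169  1.52162293 -0.01445849]
```

View pics/s9c.png

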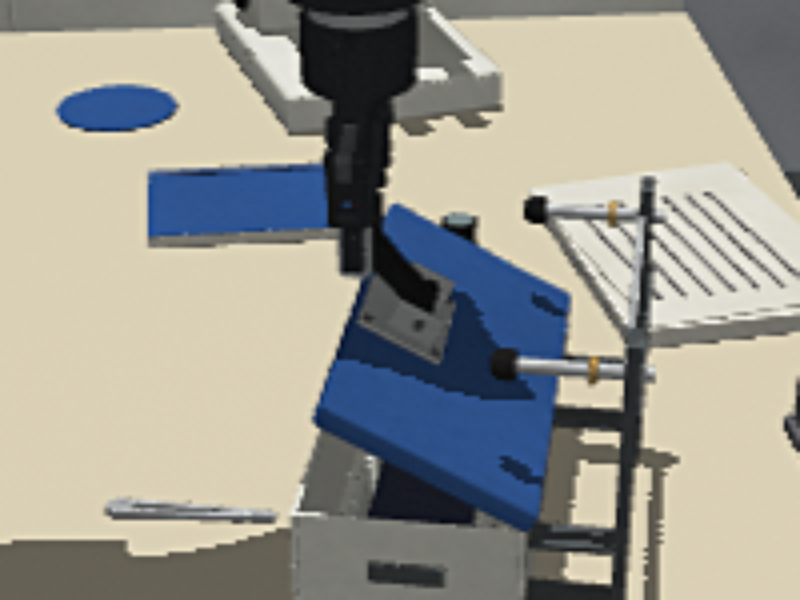

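View pics/w9.png

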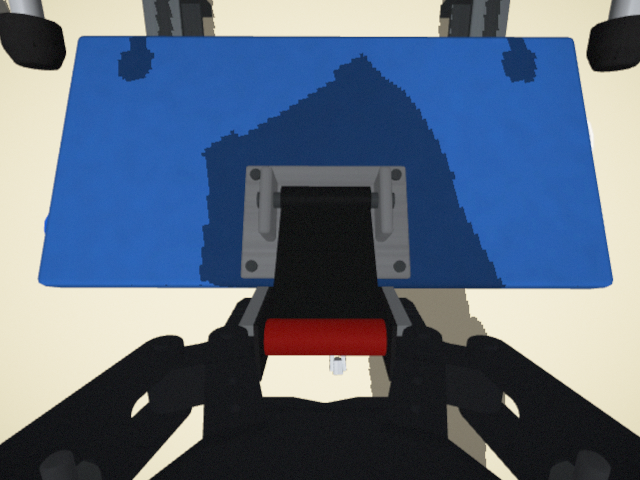

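The lid is at about 0.45 rad and forces are low. The rubber tips show at (30,45) and (615,45) in the wrist view, so I estimate the stop angle from them.

```bash
python3 - <<'E'
from h import *
from scipy.optimize import brentq
C=cal('wrist'); p,d=save('wrist','w9b'); c0,f,Rm,og=C
r,c=np.mgrid[0:480,0:640]
P=og+np.stack([(c-c0['cx'])/f*d,(r-c0['cy'])/f*d,d],-1)@Rm.T
y=-.211; X=np.array([np.cos(y),np.sin(y)]);Y=np.array([-np.sin(y),np.cos(y)])
H=np.array([.4705,.0325])+.180*X
L=np.stack([(P[...,:2]-H)@X,(P[...,:2]-H)@Y,P[...,2]],-1)*1000
for s in (slice(0,66),slice(588,640)):
    Q=L[:72,s].reshape(-1,3);Q=Q[(Q[:,2]>185)&(Q[:,2]<225)]
    tip=np.quantile(Q[:,0],.02);print(len(Q),tip,np.quantile(Q[:,0],.1),np.median(Q,0),Q[:,2].max())
    for x in (tip,):
        g=lambda t:-((100-18*np.cos(t))/np.sin(t))*np.cos(t)+18*np.sin(t)-x
        print('stop angle',brentq(g,.7,1.7))
# lid angle: fit plane on blue
h=cv2.cvtColor(p,cv2.COLOR_RGB2HSV);m=(h[...,0]>100)&(h[...,0]<125)&(h[...,1]>150)&(d>0)&(L[...,2]>110)
Q=L[m];A=np.polyfit(Q[:,0],Q[:,2],1);print('lid angle',np.arctan(-A[0]),'at x=0',A[1])
E
```

```text
3520 -27.9488065786581 -26.492573766511452 [-19.01512091 109.81394324 207.71434362] 213.66363837417396
stop angle 1.1240256001743534
3017 -28.783987204118148 -27.555447435355465 [ -19.85629387 -110.32464405  206.79970599] 212.68336680440058
stop angle 1.1166813217032239
lid angle 0.47112381450412105 at x=0 121.29770161186279
```

I expect the stop at about 1.12 rad (±0.03), and the lid is at 0.47. I continue to about 0.96 and then slow down.

```bash
python3 -m inch '[{"dx":5.5,"dy":0,"dz":-5,"rx":0,"ry":0,"rz":0,"hand":1},{"dx":5.7,"dy":0,"dz":-4.7,"rx":0,"ry":0,"rz":0,"hand":1},{"dx":5.8,"dy":0,"dz":-4.5,"rx":0,"ry":0,"rz":0,"hand":1},{"dx":6,"dy":0,"dz":-4.3,"rx":0,"ry":0,"rz":0,"hand":1},{"dx":6.2,"dy":0,"dz":-4,"rx":0,"ry":0,"rz":0,"hand":1},{"dx":6.3,"dy":0,"dz":-3.8,"rx":0,"ry":0,"rz":0,"hand":1},{"dx":0,"dy":0,"dz":0,"rx":0,"ry":0,"rz":0,"hand":1}]'
python3 -m inch '[{"dx":6.5,"dy":0,"dz":-3.5,"rx":0,"ry":0,"rz":0,"hand":1},{"dx":6.6,"dy":0,"dz":-3.3,"rx":0,"ry":0,"rz":0,"hand":1},{"dx":6.7,"dy":0,"dz":-3,"rx":0,"ry":0,"rz":0,"hand":1},{"dx":6.9,"dy":0,"dz":-2.7,"rx":0,"ry":0,"rz":0,"hand":1},{"dx":7,"dy":0,"dz":-2.4,"rx":0,"ry":0,"rz":0,"hand":1},{"dx":0,"dy":0,"dz":0,"rx":0,"ry":0,"rz":0,"hand":1}]'
cat > lid.py <<'E'
from h import *
import sys
o=bot.observe();C=cal('wrist'); p,d=save('wrist',sys.argv[1]); c0,f,Rm,og=C
r,c=np.mgrid[0:480,0:640]
P=og+np.stack([(c-c0['cx'])/f*d,(r-c0['cy'])/f*d,d],-1)@Rm.T
y=-.211; X=np.array([np.cos(y),np.sin(y)]);Y=np.array([-np.sin(y),np.cos(y)])
H=np.array([.4705,.0325])+.180*X
L=np.stack([(P[...,:2]-H)@X,(P[...,:2]-H)@Y,P[...,2]],-1)*1000
h=cv2.cvtColor(p,cv2.COLOR_RGB2HSV);m=(h[...,0]>100)&(h[...,0]<125)&(h[...,1]>150)&(d>0)&(L[...,2]>110)&(abs(L[...,1])<150)
Q=L[m]; u,s,v=np.linalg.svd(Q-Q.mean(0),full_matrices=False); n=v[2]*np.sign(v[2][2]); print('lid angle',np.arctan2(n[0],n[2]),n, 'tool-frame force',rot(o['tool_rot']).T@o['force'],o['position'],o['moment'])
E
python3 lid.py w10
```

```text
clock: 10.85
position: [0.5585, 0.0136, 0.195]
tool_rot: [-3.142, -0.0, -0.212]
force: [-8.5, -3.9, 1.0]
grip_width: 0.0457
clock: 11.45
position: [0.5917, 0.0064, 0.21]
tool_rot: [-3.142, -0.001, -0.212]
force: [-7.5, -4.2, 4.5]
grip_width: 0.0457
lid angle 0.8955213707482753 [ 0.78053132 -0.00311177  0.62510893] tool-frame force [-6.40653232  5.63059073 -4.54720768] [0.5916712  0.00641991 0.21003365] [-0.8092008   1.67494353  0.06427139]
```

View pics/w10.png

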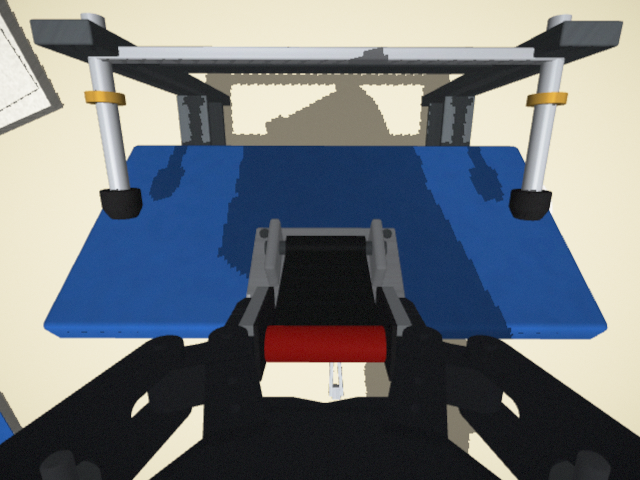

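Lid at 0.90 rad and the stops are close, with the tips at (122,205) and (530,205). Now slower, reading the force often.

```bash
python3 -m inch '[{"dx":3.5,"dy":0.3,"dz":-1.4,"rx":0,"ry":0,"rz":0,"hand":1},{"dx":3.5,"dy":0.2,"dz":-1.4,"rx":0,"ry":0,"rz":0,"hand":1},{"dx":3.5,"dy":0,"dz":-1,"rx":0,"ry":0,"rz":0,"hand":1},{"dx":3.5,"dy":0,"dz":-0.9,"rx":0,"ry":0,"rz":0,"hand":1},{"dx":0,"dy":0,"dz":0,"rx":0,"ry":0,"rz":0,"hand":1},{"dx":0,"dy":0,"dz":0,"rx":0,"ry":0,"rz":0,"hand":1}]'
python3 lid.py w11
python3 -m inch '[{"dx":1.8,"dy":0,"dz":-0.4,"rx":0,"ry":0,"rz":0,"hand":1},{"dx":1.8,"dy":0,"dz":-0.4,"rx":0,"ry":0,"rz":0,"hand":1},{"dx":1.8,"dy":0,"dz":-0.4,"rx":0,"ry":0,"rz":0,"hand":1},{"dx":0,"dy":0,"dz":0,"rx":0,"ry":0,"rz":0,"hand":1},{"dx":0,"dy":0,"dz":0,"rx":0,"ry":0,"rz":0,"hand":1}]'
python3 lid.py w12
```

```text
clock: 12.1
position: [0.6048, 0.0035, 0.2143]
tool_rot: [-3.141, -0.001, -0.211]
force: [-5.1, -1.7, -1.0]
grip_width: 0.0457
lid angle 0.9704620903774437 [ 0.82514199 -0.00343075  0.56491497] tool-frame force [-4.67085875  2.714269    0.9635353 ] [0.60476867 0.00350489 0.21425351] [-0.29663637  1.31431498 -0.04175847]
clock: 12.65
position: [0.61, 0.0023, 0.2155]
tool_rot: [-3.141, -0.001, -0.211]
force: [-5.6, -1.6, -0.8]
grip_width: 0.0454
lid angle 0.997944287822301 [ 0.84035352 -0.00344206  0.54202777] tool-frame force [-5.14973579  2.78609814  0.78664608] [0.61002548 0.00234841 0.21553216] [-0.31723426  1.32521632  0.05372623]
```

```bash
python3 -m inch '[{"dx":1.8,"dy":0,"dz":-0.3,"rx":0,"ry":0,"rz":0,"hand":1},{"dx":1.8,"dy":0,"dz":-0.3,"rx":0,"ry":0,"rz":0,"hand":1},{"dx":1.8,"dy":0,"dz":-0.3,"rx":0,"ry":0,"rz":0,"hand":1},{"dx":0,"dy":0,"dz":0,"rx":0,"ry":0,"rz":0,"hand":1}]'
python3 -m inch '[{"dx":1.5,"dy":0,"dz":-0.2,"rx":0,"ry":0,"rz":0,"hand":1},{"dx":1.5,"dy":0,"dz":-0.2,"rx":0,"ry":0,"rz":0,"hand":1},{"dx":0,"dy":0,"dz":0,"rx":0,"ry":0,"rz":0,"hand":1}]'
python3 lid.py w13
```

```text
clock: 13.1
position: [0.6154, 0.0012, 0.2166]
tool_rot: [-3.141, -0.001, -0.211]
force: [-6.1, -1.3, 3.1]
grip_width: 0.0453
clock: 13.4
position: [0.6184, 0.0006, 0.2171]
tool_rot: [-3.141, -0.001, -0.211]
force: [-5.7, -1.3, 2.4]
grip_width: 0.045
lid angle 1.0435811384913607 [ 0.86420587 -0.00362163  0.50312533] tool-frame force [-5.3388067   2.44297633 -2.45109119] [6.18410973e-01 5.50460850e-04 2.17108056e-01] [-0.39410554  1.45032936 -0.0292617 ]
```

View pics/w13.png

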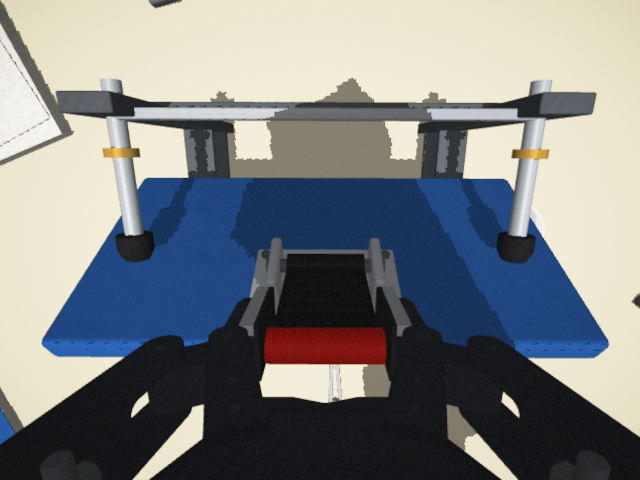

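```bash
R='x'; python3 -m inch '[{"dx":1,"dy":0,"dz":-0.2,"rx":0,"ry":0,"rz":0,"hand":1},{"dx":1,"dy":0,"dz":-0.1,"rx":0,"ry":0,"rz":0,"hand":1},{"dx":1,"dy":0,"dz":-0.2,"rx":0,"ry":0,"rz":0,"hand":1},{"dx":1,"dy":0,"dz":-0.1,"rx":0,"ry":0,"rz":0,"hand":1},{"dx":0,"dy":0,"dz":0,"rx":0,"ry":0,"rz":0,"hand":1}]'
python3 lid.py w14
python3 -m inch '[{"dx":1,"dy":0,"dz":-0.1,"rx":0,"ry":0,"rz":0,"hand":1},{"dx":1,"dy":0,"dz":-0.1,"rx":0,"ry":0,"rz":0,"hand":1},{"dx":0,"dy":0,"dz":0,"rx":0,"ry":0,"rz":0,"hand":1}]'
python3 lid.py w15
```

```text
clock: 13.95
position: [0.6223, -0.0003, 0.2177]
tool_rot: [-3.141, -0.001, -0.211]
force: [-5.7, -2.1, 3.1]
grip_width: 0.0454
lid angle 1.0649595232194686 [ 0.87476371 -0.00358148  0.48453651] tool-frame force [-5.1831972   3.21810852 -3.11102899] [ 6.22298633e-01 -3.14270630e-04  2.17719077e-01] [-0.37831076  1.49872525  0.11256406]
clock: 14.3
position: [0.6243, -0.0007, 0.218]
tool_rot: [-3.141, -0.001, -0.211]
force: [-6.6, -2.1, 4.2]
grip_width: 0.0454
lid angle 1.0750915476419904 [ 0.8796277  -0.0036931   0.47564847] tool-frame force [-6.00555935  3.47551603 -4.23297713] [ 0.62429725 -0.00071789  0.21803953] [-0.37799394  1.49144723  0.06184191]
```

```bash
python3 -m inch '[{"dx":1,"dy":0,"dz":-0.3,"rx":0,"ry":0,"rz":0,"hand":1},{"dx":1,"dy":0,"dz":-0.3,"rx":0,"ry":0,"rz":0,"hand":1},{"dx":0,"dy":0,"dz":0,"rx":0,"ry":0,"rz":0,"hand":1}]'
python3 lid.py w16
python3 -m inch '[{"dx":1,"dy":0,"dz":-0.2,"rx":0,"ry":0,"rz":0,"hand":1},{"dx":1,"dy":0,"dz":-0.1,"rx":0,"ry":0,"rz":0,"hand":1},{"dx":0,"dy":0,"dz":0,"rx":0,"ry":0,"rz":0,"hand":1}]'
python3 lid.py w17
```

```text
clock: 14.65
position: [0.6261, -0.0011, 0.2183]
tool_rot: [-3.141, -0.001, -0.211]
force: [-6.0, -2.2, 0.7]
grip_width: 0.045
lid angle 1.0851060148862162 [ 0.88434734 -0.00354966  0.46681601] tool-frame force [-5.42986487  3.39972743 -0.73008852] [ 0.62610133 -0.00111917  0.21831941] [-0.36567021  1.34414923  0.0807182 ]
clock: 15.0
position: [0.6281, -0.0016, 0.2186]
tool_rot: [-3.141, -0.001, -0.211]
force: [-5.8, -1.4, 1.6]
grip_width: 0.0454
lid angle 1.0963771226128878 [ 0.88955227 -0.00364851  0.45681883] tool-frame force [-5.41962584  2.60383881 -1.63497904] [ 0.62805013 -0.0015671   0.21859386] [-0.30725822  1.28962061  0.05355236]
```

```bash
python3 -m inch '[{"dx":1,"dy":0,"dz":-0.1,"rx":0,"ry":0,"rz":0,"hand":1},{"dx":0.5,"dy":0,"dz":-0.1,"rx":0,"ry":0,"rz":0,"hand":1},{"dx":0,"dy":0,"dz":0,"rx":0,"ry":0,"rz":0,"hand":1}]'
python3 lid.py w18
python3 -m inch '[{"dx":1,"dy":0,"dz":-0.1,"rx":0,"ry":0,"rz":0,"hand":1},{"dx":0.5,"dy":0,"dz":-0.1,"rx":0,"ry":0,"rz":0,"hand":1},{"dx":0,"dy":0,"dz":0,"rx":0,"ry":0,"rz":0,"hand":1}]'
python3 lid.py w19
```

```text
clock: 15.35
position: [0.6295, -0.0018, 0.2188]
tool_rot: [-3.141, -0.001, -0.211]
force: [-6.4, -2.4, 1.1]
grip_width: 0.0452
lid angle 1.1037373241563733 [ 0.89289014 -0.00373528  0.45025909] tool-frame force [-5.78348005  3.68775972 -1.14199651] [ 0.6294502  -0.0018281   0.21876921] [-0.33080491  1.35256738  0.0106861 ]
clock: 15.7
position: [0.6309, -0.0022, 0.2189]
tool_rot: [-3.141, -0.001, -0.211]
force: [-6.0, -2.9, 0.0]
grip_width: 0.0453
lid angle 1.111540550595877 [ 0.89637669 -0.0036463   0.44327817] tool-frame force [-5.24120001  4.04261762 -0.01289507] [ 0.63090277 -0.00215819  0.21891793] [-0.34285631  1.33887808  0.00323612]
```

```bash
python3 -m inch '[{"dx":0.8,"dy":0,"dz":-0.1,"rx":0,"ry":0,"rz":0,"hand":1},{"dx":0,"dy":0,"dz":0,"rx":0,"ry":0,"rz":0,"hand":1}]'
python3 -m inch '[{"dx":0.8,"dy":0,"dz":-0.1,"rx":0,"ry":0,"rz":0,"hand":1},{"dx":0,"dy":0,"dz":0,"rx":0,"ry":0,"rz":0,"hand":1}]'
python3 lid.py w20
```

```text
clock: 15.95
position: [0.6316, -0.0023, 0.219]
tool_rot: [-3.141, -0.0, -0.211]
force: [-7.0, -2.0, -0.4]
grip_width: 0.0454
clock: 16.15
position: [0.6323, -0.0025, 0.2191]
tool_rot: [-3.141, -0.0, -0.211]
force: [-7.1, -2.3, 0.2]
grip_width: 0.0454
lid angle 1.1190372523092207 [ 0.89967414 -0.00378225  0.43654569] tool-frame force [-6.48022102  3.69222793 -0.21100438] [ 0.63231859 -0.00247367  0.21908179] [-3.55092171e-01  1.54345771e+00  8.06402937e-04]
```

View pics/w20.png

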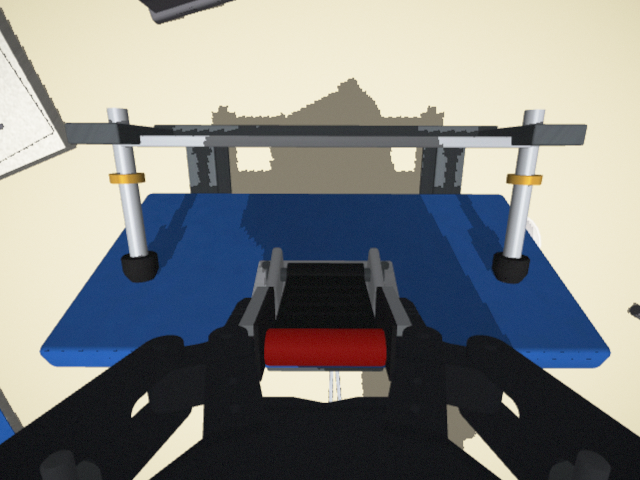

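The tips at (140,268) and (511,268) look to be at the lid face, and the force is just beginning to rise. I continue by 0.8 mm at a time.

```bash
python3 -m inch '[{"dx":0.8,"dy":0,"dz":0,"rx":0,"ry":0,"rz":0,"hand":1},{"dx":0,"dy":0,"dz":0,"rx":0,"ry":0,"rz":0,"hand":1}]'; python3 lid.py w21
python3 -m inch '[{"dx":0.8,"dy":0,"dz":0,"rx":0,"ry":0,"rz":0,"hand":1},{"dx":0,"dy":0,"dz":0,"rx":0,"ry":0,"rz":0,"hand":1}]'
python3 lid.py w22
```

```text
clock: 16.4
position: [0.6329, -0.0026, 0.2191]
tool_rot: [-3.141, 0.0, -0.211]
force: [-9.0, -1.1, 0.6]
grip_width: 0.0453
lid angle 1.1202350449257272 [ 0.90019688 -0.00363205  0.435468  ] tool-frame force [-8.52894453  2.99757535 -0.56215351] [ 0.63292553 -0.00261819  0.21910474] [-0.34218864  1.88328163 -0.0121775 ]
clock: 16.65
position: [0.6336, -0.0027, 0.2191]
tool_rot: [-3.141, 0.0, -0.211]
force: [-10.0, -2.1, 1.6]
grip_width: 0.0455
lid angle 1.1216349884836418 [ 0.9008051  -0.00379253  0.43420709] tool-frame force [-9.37260216  4.10842767 -1.606191  ] [ 0.63364448 -0.00272249  0.21911905] [-0.30740197  2.04217132  0.02489177]
```

The lid bears on the stops: the bar force rose by about 4 N and the angle stalls at 1.12 rad. I hold briefly, then ease the paddle back along its own arc before letting go.

```bash
python3 -m inch '[{"dx":0,"dy":0,"dz":0,"rx":0,"ry":0,"rz":0,"hand":1},{"dx":0,"dy":0,"dz":0,"rx":0,"ry":0,"rz":0,"hand":1},{"dx":0,"dy":0,"dz":0,"rx":0,"ry":0,"rz":0,"hand":1},{"dx":0,"dy":0,"dz":0,"rx":0,"ry":0,"rz":0,"hand":1}]'
python3 -m inch '[{"dx":-2,"dy":0,"dz":0,"rx":0,"ry":0,"rz":0,"hand":1},{"dx":-2,"dy":0,"dz":0.2,"rx":0,"ry":0,"rz":0,"hand":1},{"dx":-2.2,"dy":0,"dz":0.3,"rx":0,"ry":0,"rz":0,"hand":1},{"dx":-2.2,"dy":0,"dz":0.4,"rx":0,"ry":0,"rz":0,"hand":1},{"dx":-2.2,"dy":0,"dz":0.5,"rx":0,"ry":0,"rz":0,"hand":1},{"dx":0,"dy":0,"dz":0,"rx":0,"ry":0,"rz":0,"hand":1}]'
python3 lid.py w23
```

```text
clock: 17.1
position: [0.6336, -0.0028, 0.2191]
tool_rot: [-3.141, 0.0, -0.211]
force: [-9.5, -0.9, 1.1]
grip_width: 0.0453
clock: 17.7
position: [0.6244, -0.0007, 0.218]
tool_rot: [-3.141, -0.003, -0.211]
force: [0.0, -3.6, 7.5]
grip_width: 0.0452
lid angle 1.1150537689423472 [ 0.8979286  -0.00361216  0.44012633] tool-frame force [ 0.82287244  3.55086184 -7.52307932] [ 0.62441265 -0.00072613  0.21802917] [-0.74614432 -0.04734314  0.03682352]
```

```bash
python3 -m inch '[{"dx":-2,"dy":0.2,"dz":-0.2,"rx":0,"ry":0,"rz":0,"hand":1},{"dx":-2,"dy":0,"dz":0.2,"rx":0,"ry":0,"rz":0,"hand":1},{"dx":-2,"dy":0,"dz":0.5,"rx":0,"ry":0,"rz":0,"hand":1},{"dx":-2,"dy":0,"dz":0.5,"rx":0,"ry":0,"rz":0,"hand":1},{"dx":0,"dy":0,"dz":0,"rx":0,"ry":0,"rz":0,"hand":1}]'
python3 lid.py w24
```

```text
clock: 18.25
position: [0.6156, 0.0011, 0.2161]
tool_rot: [-3.141, -0.001, -0.211]
force: [-0.2, -1.4, 5.9]
grip_width: 0.045
lid angle 1.108812328362803 [ 0.89516464 -0.00344175  0.44572236] tool-frame force [ 0.05913605  1.40610969 -5.94256291] [0.61558586 0.00112756 0.21607887] [-0.29463242 -0.18275667  0.0064374 ]
```

View pics/w24.png

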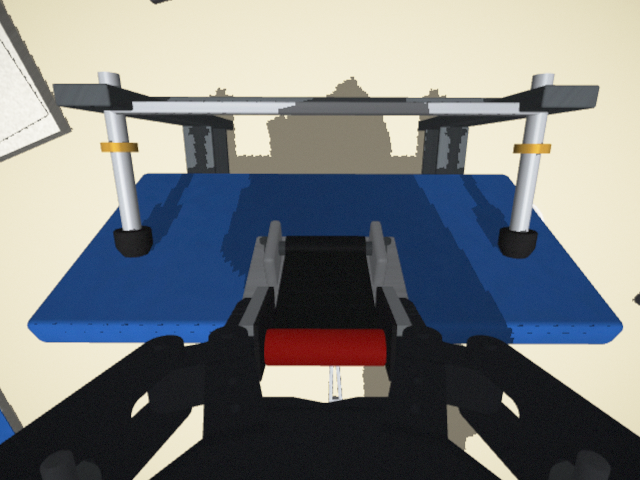

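The lid stands at 1.11 and the paddle is nearly down. I release and then retreat straight up.

```bash
python3 -m inch '[{"dx":0,"dy":0,"dz":0,"rx":0,"ry":0,"rz":0,"hand":-0.2},{"dx":0,"dy":0,"dz":0,"rx":0,"ry":0,"rz":0,"hand":-0.6},{"dx":0,"dy":0,"dz":0,"rx":0,"ry":0,"rz":0,"hand":-0.6},{"dx":0,"dy":0,"dz":0,"rx":0,"ry":0,"rz":0,"hand":-0.6},{"dx":0,"dy":0,"dz":0,"rx":0,"ry":0,"rz":0,"hand":-0.6}]'
python3 lid.py w25; python3 v.py 25
```

```text
clock: 18.8
position: [0.6155, 0.001, 0.2156]
tool_rot: [-3.142, 0.0, -0.211]
force: [-0.3, 0.2, -0.1]
grip_width: 0.0683
lid angle 1.1048216167333633 [ 0.89337868 -0.00346888  0.4492911 ] tool-frame force [-0.32882683 -0.11482968  0.11337845] [0.61549633 0.00095275 0.21560617] [-0.01368444 -0.04189584 -0.01493006]
[0.61552531 0.00096031 0.21566017] [ 0.89379264  0.05595924 -0.18720402] [-0.00555734 -0.03170567 -0.01547678]
```

View pics/s25c.png

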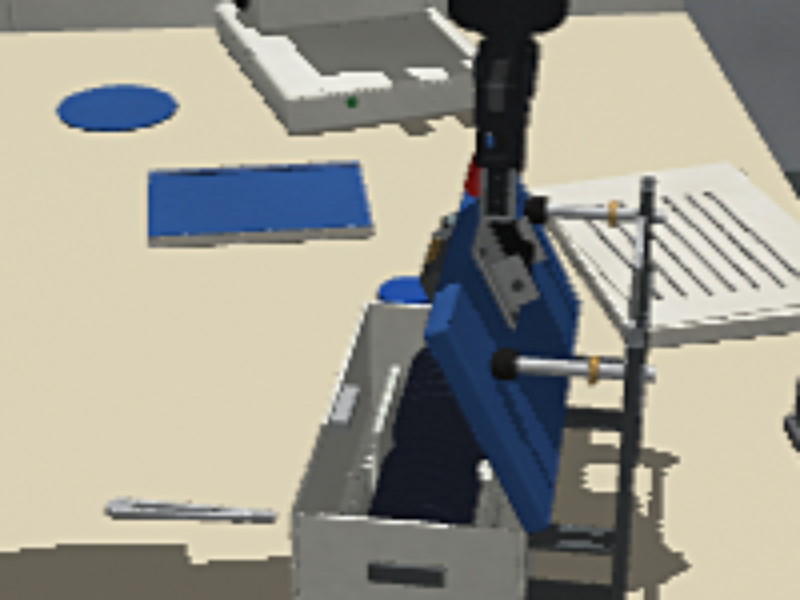

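View pics/w25.png

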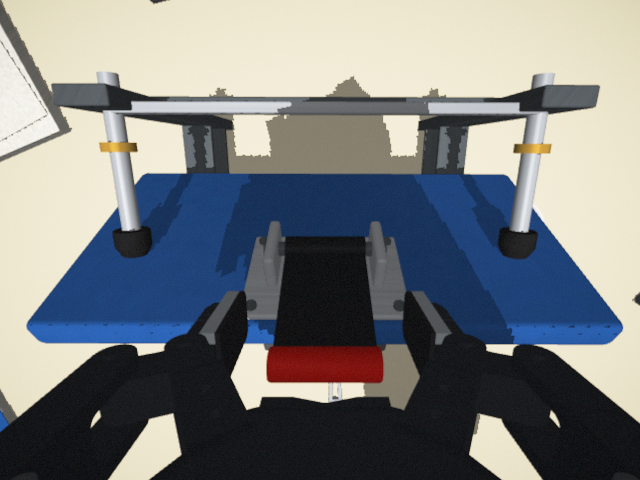

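Released, and the bar has sprung back to (325,364). I retreat straight up.

```bash
python3 -m inch '[{"dx":0,"dy":0,"dz":-10,"rx":0,"ry":0,"rz":0,"hand":-0.6},{"dx":0,"dy":0,"dz":-15,"rx":0,"ry":0,"rz":0,"hand":-0.6},{"dx":0,"dy":0,"dz":-25,"rx":0,"ry":0,"rz":0,"hand":-0.6},{"dx":0,"dy":0,"dz":-30,"rx":0,"ry":0,"rz":0,"hand":-0.6},{"dx":0,"dy":0,"dz":-30,"rx":0,"ry":0,"rz":0,"hand":-0.6},{"dx":0,"dy":0,"dz":0,"rx":0,"ry":0,"rz":0,"hand":-0.6},{"dx":0,"dy":0,"dz":0,"rx":0,"ry":0,"rz":0,"hand":-0.6}]'
python3 lid.py w26; python3 v.py 26
python3 - <<'E'
from h import *
p,d=save('wrist','w27');o=bot.observe();C=cal('wrist');h=cv2.cvtColor(p,cv2.COLOR_RGB2HSV)
m=((h[...,0]<8)|(h[...,0]>172))&(h[...,1]>150)&(h[...,2]>80)
P=np.array([px2w('wrist',r,c,d[r,c],C) for r,c in zip(*np.nonzero(m)) if d[r,c]>0])
X=np.array([np.cos(-.211),np.sin(-.211)]);H=np.array([.4705,.0325])+.18*X
a=np.stack([(P[:,:2]-H)@X,P[:,2]-.1],1)*1000; print(len(a),np.median(a,0),a.min(0),a.max(0))
for ph in (0,.06,.1,.2):
    t=1.105;x,z=-110-70*np.cos(ph),33+70*np.sin(ph);print(ph,x*np.cos(t)+z*np.sin(t),-x*np.sin(t)+z*np.cos(t))
E
```

```text
clock: 19.65
position: [0.6157, 0.0009, 0.3266]
tool_rot: [-3.141, -0.001, -0.211]
force: [-1.0, 0.0, -1.0]
grip_width: 0.0683
lid angle 1.2513844176912383 [ 0.94941477 -0.00339575  0.31400646] tool-frame force [-0.95394266  0.15403644  1.01472125] [0.61570363 0.00093209 0.32662248] [-0.06584981  0.00300407 -0.01403065]
[0.61534924 0.00086151 0.32569322] [-0.38223126  0.4712284  -0.31921169] [-0.01947292 -0.00234649  0.01184463]
1151 [-47.78013321 183.86717088] [-55.15970456 177.48412983] [-42.85486697 186.51851442]
0 -51.35987967747958 175.64499070430335
0.06 -47.55300723582588 177.41768098971045
0.1 -44.95898277994025 178.47124249464667
0.2 -38.30790933283922 180.64435139127733
```

View pics/s26c.png

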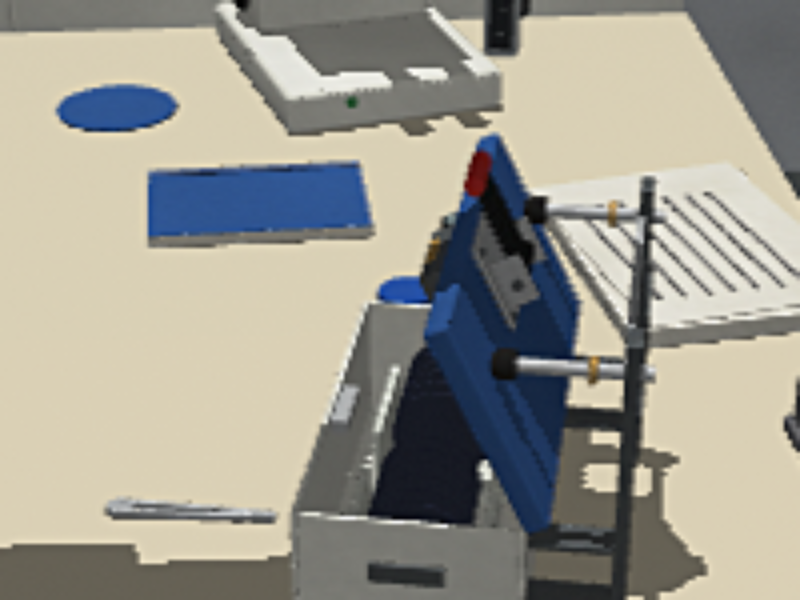

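View pics/w26.png

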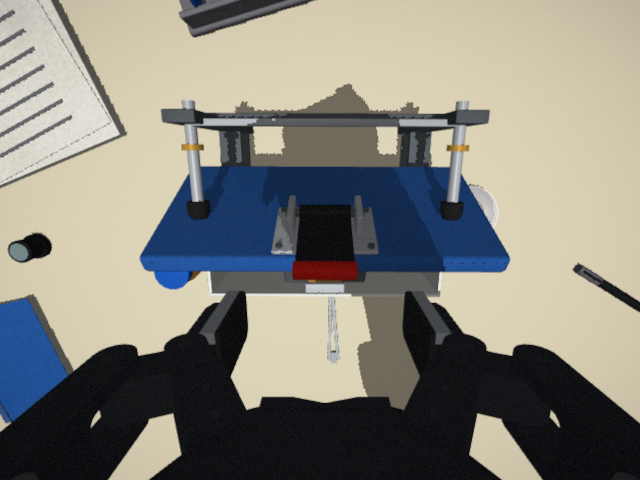

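```bash
python3 - <<'E'
from h import *
C=cal('wrist');p,d=bot.grab_frame('wrist')
def ang(rs,cs):
    P=np.array([px2w('wrist',r,c,d[r,c],C) for r in rs for c in cs]); v=np.linalg.svd(P-P.mean(0),full_matrices=False)[2][2]; v*=np.sign(v[2]); n=v[:2]@[np.cos(-.211),np.sin(-.211)]; return np.arctan2(n,v[2])
l=[ang(range(225,255),range(220,262)),ang(range(225,255),range(385,425))]; q=ang(range(225,258),range(304,350)); print('lid',l,'plate',q)
E
```

```text
lid [np.float64(-1.4593123665085388), np.float64(-1.5671993059869325)] plate -1.5336019623809714
```

Those plane fits are too grazing to trust, so I check the bar from the fixed side camera.

```bash
python3 - <<'E'
from h import *
X=np.array([np.cos(-.211),np.sin(-.211)]);Y=np.array([-X[1],X[0]]);H=np.array([.4705,.0325])+.18*X
for n in('side','scene'):
    C=cal(n);c0,f,Rm,og=C;p,d=save(n,n+'_end');h=cv2.cvtColor(p,cv2.COLOR_RGB2HSV)
    m=((h[...,0]<8)|(h[...,0]>172))&(h[...,1]>150)&(h[...,2]>80)
    P=np.array([px2w(n,r,c,d[r,c],C) for r,c in zip(*np.nonzero(m)) if d[r,c]>0])
    a=np.stack([(P[:,:2]-H)@X,(P[:,:2]-H)@Y,P[:,2]-.1],1)*1000;a=a[(abs(a[:,1])<40)&(abs(a[:,0])<150)&(a[:,2]>100)]
    print(n,len(a)); 
    if len(a):print(a.min(0),a.max(0),np.median(a,0))
    t=bot.trace(n,'panel')
    if t:
        P=np.array([px2w(n,r,c,d[r,c],C) for r,c in zip(*np.nonzero(t[0]['region']))]);a=np.stack([(P[:,:2]-H)@X,(P[:,:2]-H)@Y,P[:,2]-.1],1)*1000
        a=a[(abs(a[:,1])>45)]
        print('top edge',np.quantile(a[:,2],.99),a[a[:,2]>np.quantile(a[:,2],.97)].mean(0))
p=cv2.imread('pics/scene_end.png');cv2.imwrite('pics/scene_endc.png',cv2.resize(p[150:350,220:460],(720,600)))
E
```

```text
side 44
[-51.964356   -28.29894441 171.65662593] [-39.26095192  17.91153107 184.8066255 ] [-44.47568722 -16.24310644 181.4277814 ]
top edge 144.49237897698953 [ -19.19453705 -344.49909391  283.09685634]
scene 62
[-48.08179096 -18.95399901 173.29850441] [-38.20424614  21.39921346 184.30371043] [-42.35796644   1.10776066 180.06027611]
top edge 143.31678184377256 [134.1819202   23.84695522 292.13002621]
```

View pics/scene_endc.png

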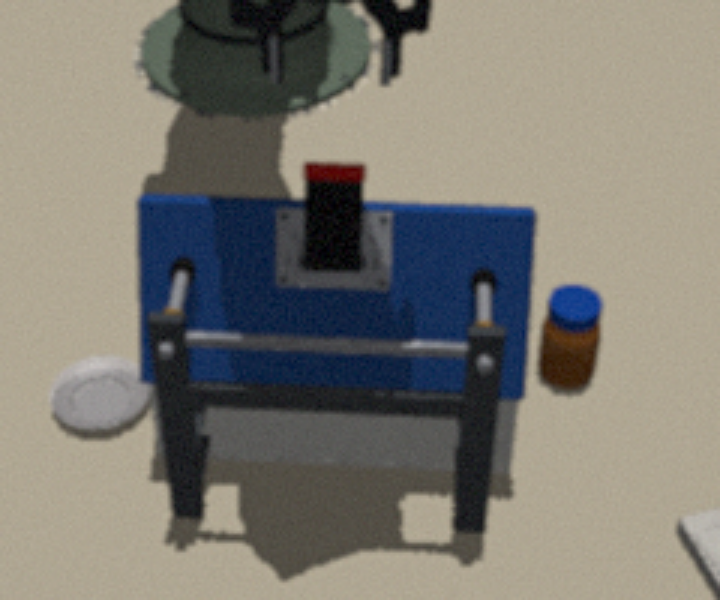

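The bar centre, about (-47, 177) mm from the hinge, fits a flat paddle with the lid at about 1.11. Nothing is touching it and the other objects are in place. I hand in.

```bash
python3 - <<'E'
from h import *
print(bot.job_done(), bot.observe()['clock'])
E
```

```text
the job is handed in; nothing more can be done
the job is handed in; nothing more can be done
```

I opened the chest and handed the job in at about 20 s. The lid stands open at about 1.11 rad, the paddle looks flat, and the robot touches nothing. The hand-in gives no verdict.

**What I did:** I pinched the red bar by its end faces and lifted the paddle with the lid still shut. I then swung the lid along its arc at about 0.4 rad/s, slowing down near the stops. Contact showed at about 1.12 rad, where the bar force rose about 4 N above the swing level and the lid stopped turning. I estimate about 7 N on the stops and held it there about 0.4 s. I then eased the paddle most of the way back, let go and retreated straight up.

**Last checks:**
- **Lid:** it read 1.105 rad after release, a touch off the stops. Side pictures before and after the retreat looked the same.
- **Paddle:** the bar position from two cameras fits a flat paddle to within about 0.05 rad. That is close to the 0.06 limit, so it supports flat but does not prove it.
- **Other things:** the dish, jar and tweezers looked undisturbed in the last pictures. I did not measure any of the objects.
- **Forces:** wrist forces stayed around 10 N. The force at the pawl was never measured directly.

**Checks that failed or disagreed:**
- The pad tips measured about 50 mm higher than the reported TCP, so my first close missed above the bar without touching it. I corrected the height from depth images.
- After the retreat, the wrist-camera lid angle read 1.25 rad. I put this down to the jar's blue cap getting into the fit.
- A plane fit for the paddle at that steep viewing angle was too noisy to use, so I discarded it.

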